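# Clip the work light onto its ball foot

## Task

Mount the small yellow work light on the ball of the black foot: raise its red handle fully, lower the light onto the ball and press it down gently until it snaps fully home on the collar, then fold the handle all the way down to lock it and let go. Never push or drop hard on the light, the foot or the handle (25 N is plenty), keep the light upright, and leave the other things on the panel where they are.

Things in the scene. Friction and masses are not known exactly. Their poses are not given: they have to be found in the camera images.
- light_center (a point): Centre of the yellow coupler body of the work light (0.6 kg in all), 56 mm (x) by 50 (y) by 48 (z) mm, standing upright on the panel. The point is 24 mm above its flat underside; at home it coincides with the ball's centre. Its z is up, +x points to the black LED head, the plain faces at y = +-25 mm are for gripping. The hole for the ball opens downwards.
- light: The whole work light; origin at the centre of the underside, 24 mm below light_center, same axes. The black LED head on the +x face is 46 mm wide, reaches to x = 49 mm and from z = 5 to 39 mm. The coupler's top is at z = 48 mm.
- light_mouth (a point): Mouth of the 31 mm square hole in the underside (at the origin of light). Two spring plungers in it must snap past the 28 mm ball: that takes about 14 N in all, so besides its weight push with some 7 to 12 N. They meet the ball some 14 mm above home and snap about 7 mm above it; then the underside meets the collar and the force rises steeply.
- handle_pivot (a point): Hinge of the red handle, along y, 22 mm to +x of light_center and 30 mm above it (6 mm above the coupler's top), between two 5 mm cheeks (outer faces at y = +-14 mm, 14 mm along x) that rise 8 mm above it.
- handle_grip (a point): Middle of the round crossbar at the red handle's end (along y, 14 mm thick, 26 mm long with domed ends; the bar leading to it is 12 wide, 8 thick), 66 mm from the pivot. Pinched lightly by its ends it turns between the fingers. Handle down: it lies flat over the top, this point 44 mm to -x of light_center and 30 mm above it, 16 mm beyond the body's edge. Its x points to the pivot.
- handle (a joint): Red handle angle, rad: 0 folded down (locked), 2.0 fully up, leaning back over the LED head (crossbar then 49 mm to +x of light_center, 90 mm above it). Stiff (0.05 N m), stays where left. Works two jaws in the hole: clear of the ball above 1.4, closed under it at 0. Closed jaws keep the ball out; if the ball is not home they meet it and the handle stops well short of 0.
- foot: Black round foot, 110 mm across, fixed to the panel; origin under its centre, z up. A 42 mm tower rises to 30 mm; a stem above it carries a steel collar (60 mm across). The stem is screwed out by an unmeasured amount: the collar's top is 40 to 85 mm above this origin. It stands firm; the collar alone springs down, 7 N per mm, 3 mm at most. Home: the light's underside rests on the collar.
- foot_axis (a point): Point on the ball's vertical axis at the top of the foot's tower, 30 mm above the foot's underside. The greased 28 mm steel ball has its centre 24 mm above the collar's top, so its top is 78 to 123 mm above the foot's underside.
- chuck_key: Bystander: steel drill chuck key, 90 mm long, 60 mm cross bar, lying flat (22 mm high); origin under its middle.
- brace: Bystander: chrome corner brace, two 55 mm legs 18 mm wide, one upright; origin at the foot of the upright leg.
- peg_pot: Bystander: wooden pot of shelf pegs, 62 mm across, 83 mm high with the pegs; origin under its centre.
- depth_gauge: Bystander: depth gauge with a turning knob, 100 mm by 100 mm, 48 mm high; origin under its centre.
- screwdriver: Bystander: screwdriver lying along x, about 200 mm long, 30 mm high.
- wrench: Bystander: flat wrench, about 180 mm long, 8 mm high.

How it is judged (in metres and radians):
On the way, in this order (a step that is already met when the one before it is completed fails the run):
1. the handle is raised (over 1.5 rad) (value of joint handle above 1.5 rad), for 0.2 s.
2. the light stands upright over the foot, borne by the ball or collar, with the handle up (value of joint handle above 1.3 rad and horizontal distance between light_center and foot_axis below 0.004 m and angle between light_center's own z axis and vertical below 0.06 rad and contact force between light and foot above 1 N), for 0.2 s.
At the end, for the whole second after the job is handed in: The handle is folded down (under 0.12 rad), the light is upright (within 0.06 rad), within 4 mm of the ball's axis, standing on the foot unaided (over 1 N between them), and at rest; with the handle down it stands there only if the ball is home in the hole (value of joint handle below 0.12 rad and horizontal distance between light_center and foot_axis below 0.004 m and angle between light_center's own z axis and vertical below 0.06 rad and contact force between light and foot above 1 N and linear speed of light below 0.02 m/s); the robot touches nothing.
It fails at once if the light and the foot are pressed together with more than 45 N in all (rammed or dropped) (contact force between light and foot above 45 N).
It fails at once if the light is pressed onto or dropped on the panel with more than 45 N in all (contact force between light and panel above 45 N).
It fails at once if the light is tipped over (angle between light_center's own z axis and vertical above 0.5 rad).
It fails at once if one of the bystanders is pushed more than 30 mm from its place (distance of any of chuck_key, brace, peg_pot, depth_gauge, screwdriver, wrench from where it was at the start of the episode above 0.03 m).
It also fails if it takes over 72 s, if anything falls off the work surface, if the arm or the gripper's body presses on something with over 40 N, if the wrist force passes 120 N, or if a joint passes its speed limit or range.

## Robot

A 6-joint arm with a two-finger parallel gripper is mounted at the origin on the work surface. World frame = base frame: x ahead of the robot, y to its left, z up, the work surface at z = 0. Lengths are in mm, angles in rad, forces in N, time in s.
With the tool pointing down it reaches from about 275 to 1000 mm from the base axis. Payload 8.4 kg.
Tool frame: the origin (TCP) lies midway between the tips of the shut fingers; the grasp point (between the pads) lies r.grasp_offset behind it (r.grasp_offset is the distance from the TCP to the grasp point, in mm); z points along the fingers, y is the direction in which the jaws open and shut (so a half turn about z gives the same grasp; the last joint's range is limited). The gripper opens to 85 mm and grips with 20 to 120 N. Pads are 22 mm wide; open, the fingers measure 114 mm over their backs; the gripper's body (76 mm by 85 mm) begins 54 mm behind the grasp point. The pads swing forward as they close: fully open they stand 13 mm farther back than shut.
Start: joints at [-1.233, 0.353, 1.633, -0, 1.155, -0.002], TCP at [208.31, -589.266, 202.881] pointing down, gripper open.
Joint ranges: [-2.63, 2.63], [-0.92, 2.1], [0.06, 2.66], [-1.3, 4.44], [0, 2.69], [-3.02, 3.02]. Speed limits (rad/s): [2.22, 2.22, 2.79, 3.14, 3.14, 3.14].

## Interface

Orientations are given as [roll, pitch, yaw] about the fixed x, y, z axes, in that order (R = Rz(yaw) Ry(pitch) Rx(roll)).
In Python, from rig import r gives the robot as it stands.
- The arm moves only by the tool jog_arm, never from a script. Its argument "series" is a list that holds one entry, the list of rows, each a list of 7 numbers: the shift along the tool's x, y, z in cm, then the turn, a rotation vector about the tool's x, y, z in degrees, then the finger opening in cm, from 0 to 8.54. A call has 1 to 5 rows; each row is the pose to reach, as a shift and turn from the pose commanded when the call began, along the tool's axes at that moment; what a row does not reach only later rows make up. A row lasts 1/8 s, in which the tool goes at most 62.5 mm and 10.7 degrees, less where a joint would pass 70% of its speed; a pose out of reach is approached as far as the arm can. A call with a gripper value outside its range is refused whole. The fingers move at their own pace and stop on an object; "newtons" is the grip in N (left out, the last holds). Time passes only in rows, so rows that repeat a pose let the fingers close. It gives the time, the measured TCP pose, the force and the opening at its end, in the units of the state.
- r.sense(): the state, without advancing time (a new reading comes with each control period).
- r.grab_frame(name): name is "side" or "top"; returns the picture (420x560x3 uint8, red, green, blue); there is no depth.
- r.calibration(name): a dict with "mtx" (3x3 intrinsics, pixels), "origin" and "attitude" of the camera in the world. Camera axes: x right, y down, z forward; pixel columns grow to the right and rows downward; lengths in mm; the calibration is good to about 2 mm. A picture is of the moment at which its call begins. calibration takes no time and is no camera call.
- r.sign_off(): hands the job in, once; it reports no verdict.
The state is a dict: "clock": time; "qpos": joint angles; "qvel": joint speeds; "joint_efforts": joint torques, N m; "eef_pos": TCP position; "tcp_rot": TCP orientation; "contact_force": force on the tool from outside, world axes, zero at the start; "wrist_torque": the same for the moment, N m; "opening": opening from 0.0 (shut) to 1.0 (fully open).
Only numpy, scipy, OpenCV 4.12 (cv2) and the standard library are available. Lean on these libraries where they do the work, as an engineer would, in place of code of your own. Each camera call takes 0.05 s, during which the arm holds its last target.

## Working session

There is one attempt and no reset: what is moved stays moved. The work goes in short steps, Python scripts to look and compute and a tool call to move; the robot and the scene stay as the last step left them, time stands still between calls to the robot, and variables do not carry over. Pictures are saved under pics/ and viewed, and the job is handed in when it is done.

Besides the shell and the picture viewer there is one more tool, called after "Emit:" as a command line: name --argument value ..., lists and objects as JSON in quotes. jog_arm: Moves the arm, as the interface text tells. Its arguments: {"type":"object","properties":{"series":{"type":"array","items":{"type":"array","items":{"type":"array","items":{"type":"number"}}}},"newtons":{"type":"number"}},"required":["series"]}

```bash
ls; mkdir -p pics; python3 - <<'E'
from rig import r
import cv2
for n in("side","top"):
    c=r.calibration(n);print(n,c)
    cv2.imwrite(f"pics/{n}0.png",r.grab_frame(n)[:,:,::-1])
print(r.sense(),r.grasp_offset)
E
```

```text
pics
side {'mtx': array([[420.17209859,   0.        , 282.35738588],
       [  0.        , 420.17209859, 209.95262945],
       [  0.        ,   0.        ,   1.        ]]), 'origin': array([380.7705208 , 800.01058938, 564.19607659]), 'attitude': array([-2.09368937, -0.01111522, -2.91442329])}
top {'mtx': array([[437.05595767,   0.        , 281.45787821],
       [  0.        , 437.05595767, 208.79056903],
       [  0.        ,   0.        ,   1.        ]]), 'origin': array([477.07663204, -16.56589658, 960.41472457]), 'attitude': array([-3.04786126,  0.01929174, -1.55761627])}
{'clock': 0.1, 'qpos': array([-1.23340030e+00,  3.53588428e-01,  1.63409316e+00,  6.62960941e-06,
        1.15519531e+00, -2.41003035e-03]), 'qvel': array([ 0.00089804, -0.00096775, -0.00121289, -0.00206282,  0.00030201,
        0.00014193]), 'joint_efforts': array([-2.30552923e-04, -6.06358409e+01, -3.42817748e+01, -6.54103656e-05,
        3.84049286e-03,  2.45672317e-05]), 'eef_pos': array([ 208.1515332 , -588.8078144 ,  202.21653017]), 'tcp_rot': array([-3.14030843e+00, -9.15685019e-06,  3.39803366e-01]), 'contact_force': array([-0.72508525, -0.75948276,  0.32723646]), 'wrist_torque': array([-0.01392876, -0.02347068,  0.05451751]), 'opening': 1.0028543981665483} 18.700000000000003
```

View pics/side0.png

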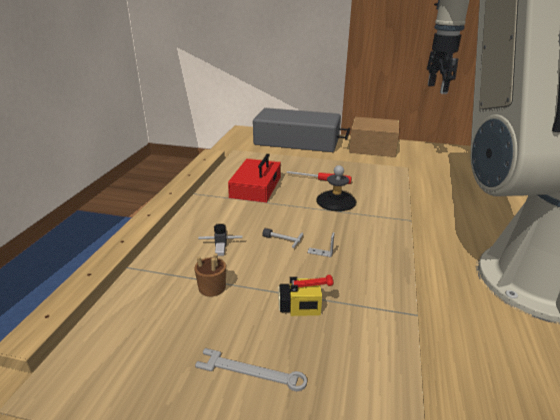

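View pics/top0.png

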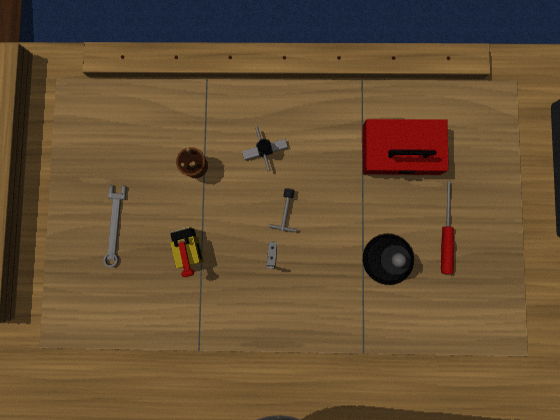

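```bash
cat > h.py <<'E'
import numpy as np, cv2
from scipy.spatial.transform import Rotation as Ro
from rig import r
def cam(n):
    c=r.calibration(n); return c['mtx'],np.array(c['origin']),Ro.from_euler('xyz',c['attitude']).as_matrix()
def proj(n,P):
    K,o,R=cam(n); p=K@(R.T@(np.array(P,float)-o)); return p[:2]/p[2]
def ray(n,uv):
    K,o,R=cam(n); d=R@np.linalg.solve(K,[uv[0],uv[1],1.]); return o,d/np.linalg.norm(d)
def onz(n,uv,z):
    o,d=ray(n,uv); return o+d*(z-o[2])/d[2]
def tri(a,b):
    o1,d1=ray('side',a);o2,d2=ray('top',b)
    s=np.linalg.lstsq(np.c_[d1,-d2],o2-o1,rcond=None)[0]
    p,q=o1+s[0]*d1,o2+s[1]*d2
    return (p+q)/2,np.linalg.norm(p-q)
def crop(src,x0,y0,x1,y1,k,out):
    im=cv2.imread(src)[y0:y1,x0:x1]; cv2.imwrite(out,cv2.resize(im,None,fx=k,fy=k,interpolation=cv2.INTER_CUBIC))
E
python3 - <<'E'
from h import *
a=[cv2.resize(cv2.imread('pics/top0.png')[y:y+60,x:x+60],(360,360),interpolation=cv2.INTER_CUBIC) for x,y in((155,222),(360,230))]
cv2.imwrite('pics/z1.png',np.hstack(a))
a=[cv2.resize(cv2.imread('pics/side0.png')[y:y+70,x:x+70],(385,385),interpolation=cv2.INTER_CUBIC) for x,y in((270,260),(302,150))]
cv2.imwrite('pics/z2.png',np.hstack(a))
print(proj('side',[208,-589,203]),proj('top',[208,-589,203]))
for n in('top','side'):
    im=cv2.imread(f'pics/{n}0.png');hsv=cv2.cvtColor(im,cv2.COLOR_BGR2HSV)
    for nm,lo,hi in(('yel',(24,170,90),(34,255,255)),('red',(0,200,80),(6,255,255)),('red2',(174,200,80),(180,255,255))):
        m=cv2.inRange(hsv,lo,hi)
        k,l,s,c=cv2.connectedComponentsWithStats(m)
        for i in range(1,k):
            if s[i,4]>25: print(n,nm,s[i],c[i].round(1))
E
```

```text
[434.02226323 102.23868487] [636.9739065 419.1913877]
top yel [189 236  10  28 129] [193.4 250.9]
top yel [170 242  12  26 161] [176.2 255.2]
top red [ 366  119   82   52 3502] [405.5 142.7]
top red [395 155  25   3  57] [407.2 155.8]
top red [441 227  13  47 496] [447.2 250.2]
top red [179 242  14  35 212] [184.5 260.7]
side yel [290 286  32  29 633] [305.6 300. ]
side red [229 159  51  43 857] [252.6 179. ]
side red [320 276  13   9  49] [327.6 280.4]
side red [295 278  30   9  93] [308.5 281.7]
```

View pics/z1.png

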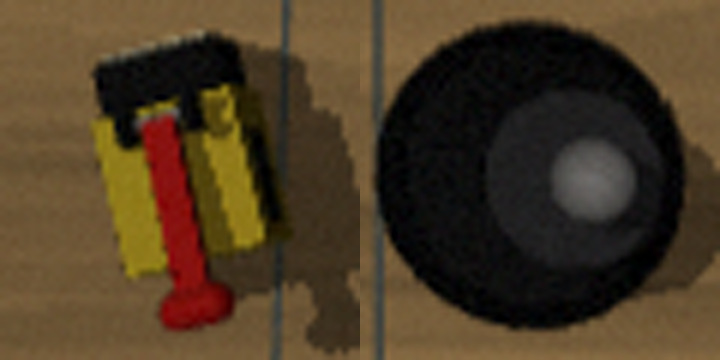

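View pics/z2.png

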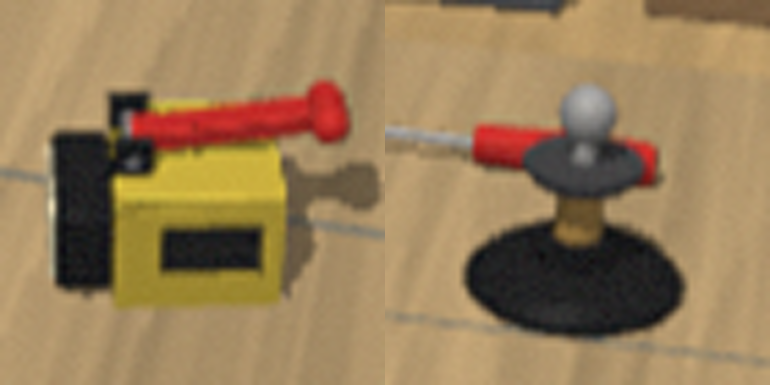

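```bash
python3 - <<'E'
from h import *
# handle
z=lambda u,v,k,x,y:((u+.5)/k-.5+x,(v+.5)/k-.5+y)
print('bar',tri(z(328,110,5.5,270,260),z(197,306,6,155,222)))
print('hinge',tri(z(131,125,5.5,270,260),z(158,118,6,155,222)))
print('ball',tri(z(588-385,113,5.5,302,150),z(594-360,180,6,360,230)))
# ball/base fits by masks in top
im=cv2.imread('pics/top0.png');g=im.max(axis=2)
sub=g[230:290,360:420]
m=(sub<45).astype(np.uint8)
cs,_=cv2.findContours(m,cv2.RETR_EXTERNAL,cv2.CHAIN_APPROX_NONE)
c=max(cs,key=cv2.contourArea);(cx,cy),(a,b),t=cv2.fitEllipse(cv2.convexHull(c))
print('base px',cx+360,cy+230,a,b)
for zz in(0,4,8): print(zz,onz('top',(cx+360,cy+230),zz))
m=(sub>85).astype(np.uint8); m[:, :25]=0; m[:,50:]=0; m[:15]=0;m[45:]=0
k,l,s,ce=cv2.connectedComponentsWithStats(m);i=1+np.argmax(s[1:,4]);print('ball top',ce[i]+[360,230],s[i])
# yellow top-face rect
hsv=cv2.cvtColor(im,cv2.COLOR_BGR2HSV)
E
```

```text
bar (array([428.08085772, 190.77600433,  69.41349422]), np.float64(0.7977718582534477))
hinge (array([491.48255263, 207.57237839,  64.01056905]), np.float64(0.5923812114826384))
ball (array([ 460.58251679, -228.21536986,  100.15335879]), np.float64(0.9558490975102502))
base px 388.03188705444336 258.9454917907715 50.203853607177734 51.962867736816406
0 [ 460.26078689 -229.99360471    0.        ]
4 [ 460.33082266 -229.1047066     4.        ]
8 [ 460.40085842 -228.21580849    8.        ]
ball top [398.38596491 259.47368421] [34 26 10  9 57]
```

```bash
python3 - <<'E'
from h import *
z=lambda u,v,k,x,y:((u+.5)/k-.5+x,(v+.5)/k-.5+y)
S=lambda u,v:z(u,v,5.5,270,260)
T=lambda u,v:z(u,v,6,155,222)
A=tri(S(283,200),T(128,277));B=tri(S(114,203),T(94,120));print(A,B)
a=onz('side',S(283,200),48);b=onz('side',S(114,203),48);print('side z48',a,b,np.degrees(np.arctan2(*(b-a)[1::-1])),np.linalg.norm(b-a))
a=onz('side',S(281,303),0);b=onz('side',S(116,307),0);print('side z0',a,b,np.degrees(np.arctan2(*(b-a)[1::-1])),np.linalg.norm(b-a))
a=onz('top',T(128,277),48);b=onz('top',T(94,120),48);c=onz('top',T(266,246),48);print('top z48',a,b,c,np.degrees(np.arctan2(*(b-a)[1::-1])),np.linalg.norm(b-a),np.linalg.norm(c-a),np.degrees(np.arctan2(*(c-a)[1::-1])))
yw=np.radians(13)
E
```

```text
(array([437.37908111, 219.03962424,  52.41607665]), np.float64(0.512826482213138)) (array([491.14200817, 232.99247116,  51.83512027]), np.float64(0.2937091129345308))
side z48 [438.12412756 214.05951233  48.        ] [492.11610303 228.76051593  48.        ] 15.23133102250354 55.957599318139344
side z0 [436.44378491 211.40969062   0.        ] [490.86846777 226.6137807    0.        ] 15.608247808052827 56.50849899761092
top z48 [436.92978809 220.15802551  48.        ] [491.05552534 234.02250993  48.        ] [448.2595725  172.45645503  48.        ] 14.367577676882402 55.87324369490193 49.028602275555265 -76.63902952022617
```

```bash
cat >> h.py <<'E'
def go(P,yaw,tilt=0.,show=True,light_axis=None):
    """tool down, jaw axis y along light y with light yaw (rad); tilt (rad): tool leans back toward -x (fingers point to +x). Prints cm/deg from present"""
    s=r.sense(); p=np.array(s['eef_pos']);R=Ro.from_euler('xyz',s['tcp_rot'])
    Rt=Ro.from_euler('z',yaw)*Ro.from_euler('y',-tilt)*Ro.from_euler('x',np.pi)
    d=R.inv().apply(np.array(P)-p)/10; w=(R.inv()*Rt).as_rotvec(degrees=True)
    print('t',round(s['clock'],2),'pos',p.round(1),'rpy',np.degrees(s['tcp_rot']).round(1),'F',s['contact_force'].round(1),'op',round(s['opening'],3))
    print('shift cm',d.round(2),'turn deg',w.round(1),'dist',np.linalg.norm(d*10).round(1))
    return Rt
E
python3 - <<'E'
from h import *
Rt=go([428,191,150],0.258); print(Rt.as_matrix().round(2))
Rt=Ro.from_euler('z',0)*Ro.from_euler('y',-0.4)*Ro.from_euler('x',np.pi);print(Rt.apply([0,0,1]))
E
```

```text
t 0.1 pos [ 208.2 -588.8  202.2] rpy [-179.9   -0.    19.5] F [-0.7 -0.8  0.3] op 1.003
shift cm [ 46.72 -66.19   5.31] turn deg [-0.1  0.   4.7] dist 811.9
[[ 0.97  0.26  0.  ]
 [ 0.26 -0.97 -0.  ]
 [ 0.    0.   -1.  ]]
[ 3.89418342e-01 -1.22464680e-16 -9.21060994e-01]
```

Emit:
jog_arm --series '[[[6,-5,0,0,0,0,8.5],[12,-10,0,0,0,0,8.5],[17,-14,0,0,0,0,8],[21,-19,0,0,0,0,7],[24.5,-24,0,0,0,4.7,6]]]' --newtons 20

```text
clock: 0.72
eef_pos: [349.8, -309.9, 202.7]
tcp_rot: [-3.141, -0.0, 0.256]
contact_force: [1.4, -0.6, -0.2]
opening: 0.702
```

```bash
python3 -c "
from h import *
go([428,191,150],.258)"
```

```text
t 0.72 pos [ 349.8 -309.9  202.7] rpy [-180.    -0.    14.7] F [ 1.4 -0.6 -0.2] op 0.702
shift cm [ 20.25 -46.48   5.28] turn deg [-0.  -0.  -0.1] dist 509.7
```

Emit:
jog_arm --series '[[[2.5,-5.5,0,0,0,0,5],[5,-11,0,0,0,0,5],[7.5,-16.5,0,0,0,0,5],[10,-22,0,0,0,0,5],[12.5,-27.5,0,0,0,0,5]]]'

```text
clock: 1.35
eef_pos: [400.0, -12.1, 203.0]
tcp_rot: [3.141, -0.001, 0.258]
contact_force: [1.6, -0.1, -0.4]
opening: 0.587
```

Emit:
jog_arm --series '[[[2.5,-5.5,0,0,0,0,5],[5,-11,0,0,0,0,5],[7,-16,2,0,0,0,5],[7.7,-19,5,0,0,0,5],[7.7,-19,5,0,0,0,5]]]'

```text
clock: 1.98
eef_pos: [424.2, 190.4, 150.8]
tcp_rot: [3.141, 0.004, 0.261]
contact_force: [-0.2, -0.3, -0.3]
opening: 0.585
```

```bash
python3 -c "
from h import *
go([428,191,50],.258)
for n in('side','top'): cv2.imwrite(f'pics/{n}1.png',r.grab_frame(n)[:,:,::-1])
p=r.sense()['eef_pos'];print(proj('side',p),proj('top',p))
a=cv2.resize(cv2.imread('pics/side1.png')[170:330,240:400],(560,560),interpolation=cv2.INTER_CUBIC)
cv2.imwrite('pics/z3.png',a)
"
```

```text
t 1.98 pos [424.2 190.4 150.8] rpy [180.    0.2  14.9] F [-0.2 -0.3 -0.3] op 0.585
shift cm [ 0.42  0.04 10.08] turn deg [0.  0.2 0.2] dist 100.8
[333.73447995 241.63611607] [177.71407348 276.50961315]
```

View pics/z3.png

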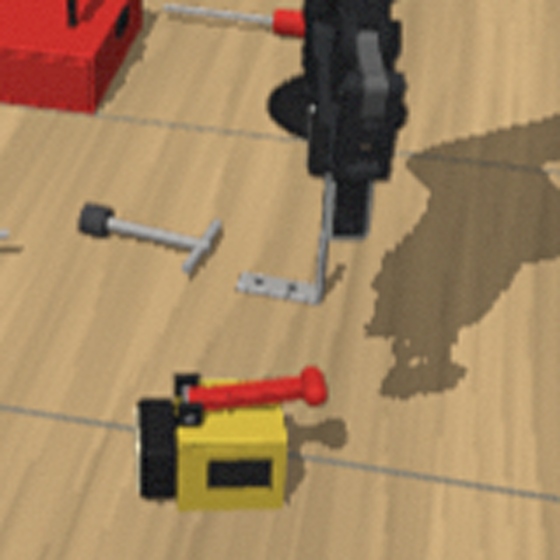

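View pics/top1.png

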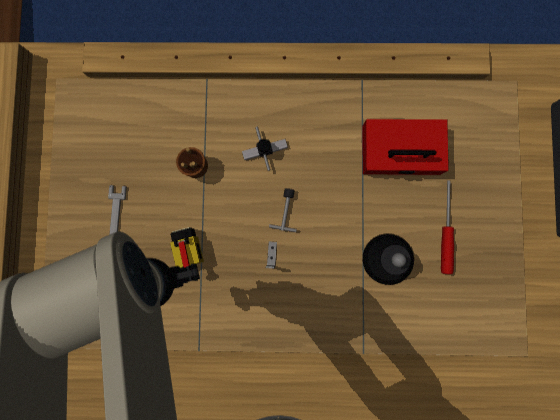

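```bash
python3 -c "
from h import *
p=np.array([424.2,190.4,150.8]);y=np.array([-.256,.967,0]);x=np.array([.967,.256,0])
for z in(0,5):
  for s in(25,34):
    q=p+y*s+[0,0,z]; print(z,s,proj('side',q-x*11),proj('side',q+x*11), proj('top',q))
print('obs',240+np.array([335,372])/3.5-.4,170+237/3.5)
"
```

```text
0 25 [342.9294013 251.4382196] [329.93857639 251.56126024] [164.06980539 280.53362811]
0 34 [343.77361674 254.59487942] [330.6390592  254.72255836] [159.32448521 281.72870606]
5 25 [343.17660966 249.00779339] [330.14006432 249.1287717 ] [163.28691493 280.72432671]
5 34 [344.02660179 252.14861488] [330.84530471 252.27420859] [158.51203907 281.92684776]
obs [335.31428571 345.88571429] 237.71428571428572
```

```bash
python3 -c "
from h import *
a=cv2.resize(cv2.imread('pics/side1.png')[170:250,300:380],(640,640),interpolation=cv2.INTER_NEAREST)
b=np.clip(a.astype(float)*2.2,0,255).astype(np.uint8)
cv2.imwrite('pics/z4.png',b[:, :560])
"
```

```text
(no output)
```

View pics/z4.png

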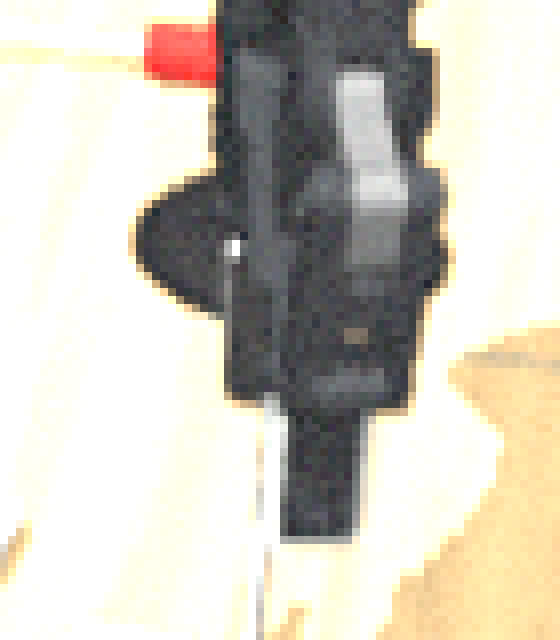

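```bash
python3 -c "
from h import *
p=np.array([208.15,-588.8,202.2]);y=np.array([-.333,.943,0])
for z in(0,13):
  for s in(-45,45):
    q=p+y*s+[0,0,z]; print(z,s,proj('side',q))
a=cv2.resize(cv2.imread('pics/side0.png')[30:110,400:490],(720,640),interpolation=cv2.INTER_NEAREST)
b=np.clip(a.astype(float)*2.,0,255).astype(np.uint8)
cv2.imwrite('pics/z5.png',b)
"
```

```text
0 -45 [428.05961829  98.65141948]
0 45 [440.1524767  106.59112863]
13 -45 [428.80285254  94.62379962]
13 45 [441.00226322 102.35962982]
```

View pics/z5.png

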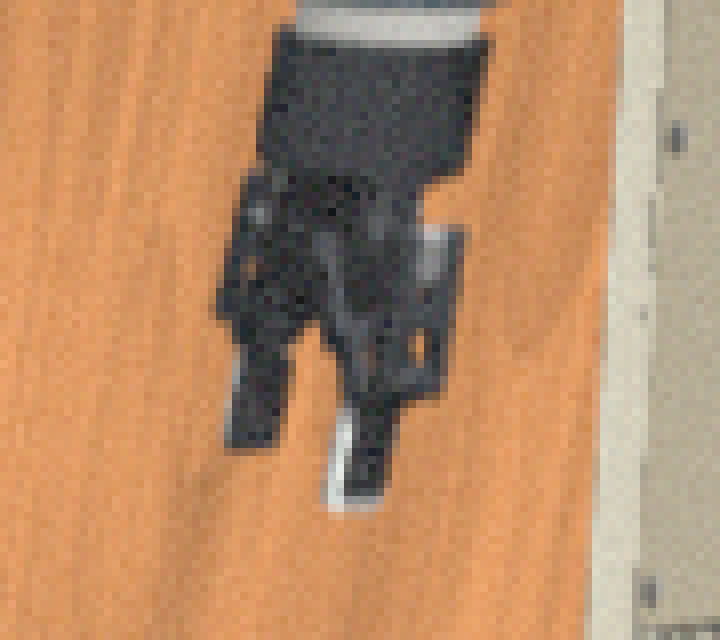

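```bash
python3 -c "
from h import *
p=np.array([424.2,190.4,150.8]);y=np.array([-.256,.967,0]);x=np.array([.967,.256,0])
for z in(0,5,25):
  for s in(-25,-34):
    q=p+y*s+[0,0,z]; print(z,s,proj('top',q-x*11),proj('top',q+x*11),proj('side',q))
a=cv2.resize(cv2.imread('pics/top1.png')[220:300,140:220],(640,640),interpolation=cv2.INTER_NEAREST)
b=np.clip(a.astype(float)*2.5,0,255).astype(np.uint8)
cv2.imwrite('pics/z6.png',b[:600])
"
```

```text
0 -25 [191.75953534 279.75335742] [189.09337901 268.05453104] [332.43777903 235.14282518]
0 -34 [196.50811589 278.55717215] [193.82971236 266.86200109] [331.76629853 232.39667326]
5 -25 [191.14824231 279.9393986 ] [188.46712973 268.16742692] [332.63585266 232.79739281]
5 -34 [195.92641932 278.73575639] [193.2329066  266.96748565] [331.96011781 230.06633347]
25 -25 [188.62499504 280.70732476] [185.88236224 268.63339086] [333.4415281  223.25721719]
25 -34 [193.52534155 279.47290124] [190.76966726 267.40285968] [332.74835181 220.58919041]
```

View pics/z6.png

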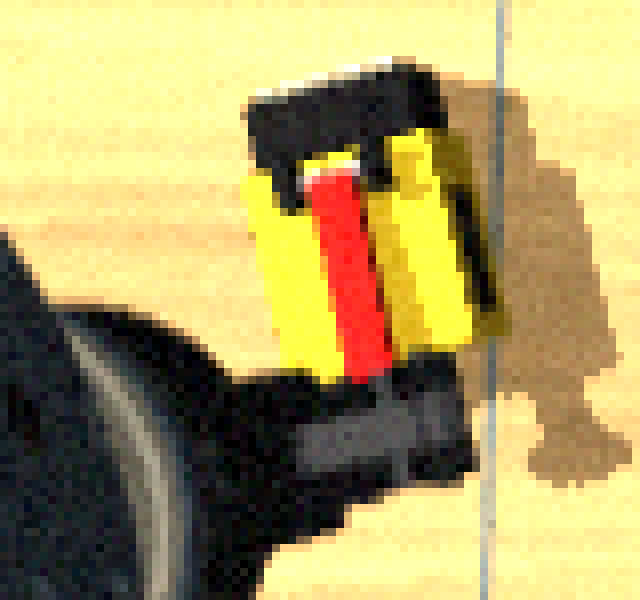

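```bash
python3 -c "
from h import *
print(proj('side',[460.3,-229.5,0]),proj('side',[460.3,-228.5,5]), 'obs 336.5 200')
# red box etc. correspondences: wrench ring, brace foot, screwdriver butt, chuck key cross ends: side px from top px at z
for n,uv,z in(('wrench ring',(111,260),4),('screw butt',(447.5,273),15),('pot',(192,162),83),('brace',(271,267),5)):
  P=onz('top',uv,z); print(n,P.round(1),proj('side',P).round(1))
"
```

```text
[335.67363876 202.89722787] [335.76550767 201.48797977] obs 336.5 200
wrench ring [449.8 375.1   4. ] [296.7 384.6]
screw butt [ 432.5 -352.3   15. ] [350.2 180.3]
pot [653.4 185.7  83. ] [213.7 254.5]
brace [439.5  24.1   5. ] [331.8 255. ]
```

Emit:
jog_arm --series '[[[0,0,4,0,0,0,5],[0,0,7.5,0,0,0,4.5],[0,0,9,0,0,0,4.5],[0,0,9,0,0,0,4.5]]]'

```text
clock: 2.58
eef_pos: [426.1, 188.6, 63.0]
tcp_rot: [3.141, 0.001, 0.257]
contact_force: [-0.0, -0.1, 0.3]
opening: 0.525
```

```bash
cat >> h.py <<'E'
def shot(n,tag,x0,y0,w,h,k,gain=1.):
    im=r.grab_frame(n)[:,:,::-1]; cv2.imwrite(f'pics/{n}{tag}.png',im)
    a=cv2.resize(im[y0:y0+h,x0:x0+w],None,fx=k,fy=k,interpolation=cv2.INTER_CUBIC)
    cv2.imwrite(f'pics/{n}{tag}z.png',np.clip(a.astype(float)*gain,0,255).astype(np.uint8))
E
python3 -c "
from h import *
go([428,191,50],.258)
shot('side',2,260,210,100,110,5.4,1.7)
"
```

```text
t 2.58 pos [426.1 188.6  63. ] rpy [180.    0.   14.7] F [-0.  -0.1  0.3] op 0.525
shift cm [ 0.25 -0.18  1.3 ] turn deg [ 0.   0.  -0.1] dist 13.3
```

View pics/side2z.png

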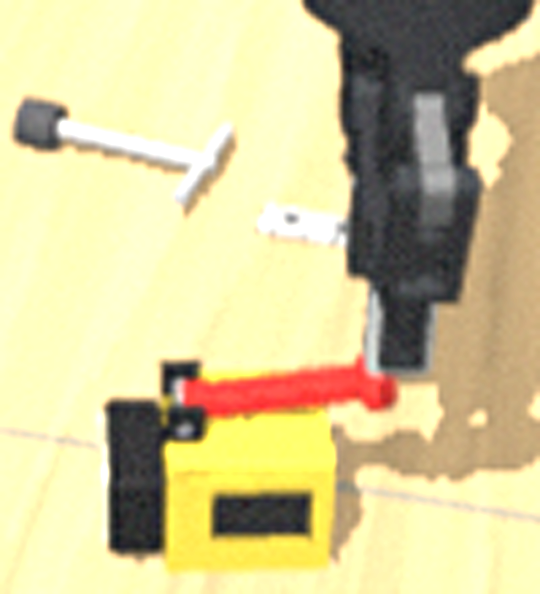

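Emit:
jog_arm --series '[[[0.1,-0.2,0.8,0,0,0,4.2],[0.1,-0.2,1.6,0,0,0,4.2],[0.1,-0.2,1.6,0,0,0,4.0]]]'

```text
clock: 3.0
eef_pos: [426.1, 191.4, 46.5]
tcp_rot: [3.141, 0.001, 0.258]
contact_force: [0.1, -0.2, 0.1]
opening: 0.468
```

```bash

python3 -c "
from h import *
go([428,191,50],.258)
shot('side',3,260,210,100,110,5.4,1.7)
"
```

```text
t 3.0 pos [426.1 191.4  46.5] rpy [180.    0.   14.8] F [ 0.1 -0.2  0.1] op 0.468
shift cm [ 0.17  0.09 -0.35] turn deg [ 0.  0. -0.] dist 4.0
```

View pics/side3z.png

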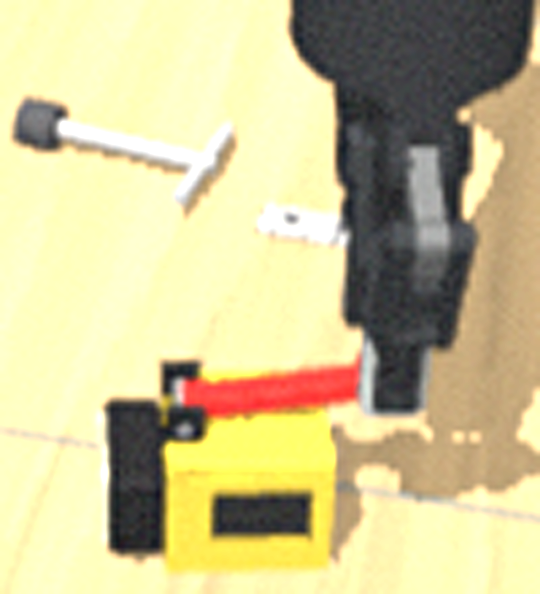

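Emit:
jog_arm --series '[[[0,0,0.6,0,0,0,3.6],[0,0,1.0,0,0,0,3.2],[0,0,1.0,0,0,0,2.0],[0,0,1.0,0,0,0,2.0]]]'

```text
clock: 3.55
eef_pos: [426.1, 191.3, 36.7]
tcp_rot: [3.141, 0.001, 0.258]
contact_force: [-0.2, -1.1, -0.4]
opening: 0.274
```

```bash

python3 -c "
from h import *
go([428,191,50],.258)
shot('side',4,260,210,100,110,5.4,1.7)
"
```

```text
t 3.55 pos [426.1 191.3  36.7] rpy [180.    0.   14.8] F [-0.2 -1.1 -0.4] op 0.274
shift cm [ 0.17  0.08 -1.33] turn deg [ 0.  0. -0.] dist 13.4
```

View pics/side4z.png

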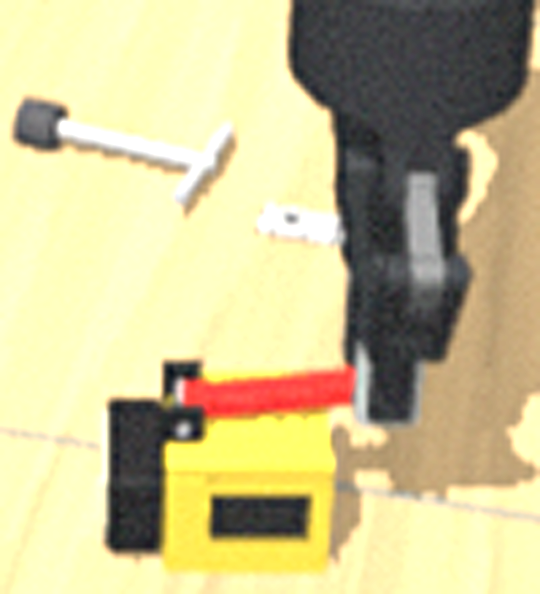

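Emit:
jog_arm --series '[[[0,0,0,0,0,0,3.4],[0,0,0,0,0,0,3.4],[0,0,1.0,0,0,0,3.4],[0,0,1.0,0,0,0,2.0],[0,0,1.0,0,0,0,2.0]]]'

```text
clock: 4.22
eef_pos: [426.1, 191.3, 26.6]
tcp_rot: [3.141, 0.001, 0.258]
contact_force: [-0.5, 0.5, -0.1]
opening: 0.281
```

```bash

python3 -c "
from h import *
go([428,191,50],.258)
shot('side',5,260,210,100,110,5.4,1.7)
"
```

```text
t 4.22 pos [426.1 191.3  26.6] rpy [1.80e+02 1.00e-01 1.48e+01] F [-0.5  0.5 -0.1] op 0.281
shift cm [ 0.17  0.08 -2.34] turn deg [ 0.   0.1 -0. ] dist 23.5
```

View pics/side5z.png

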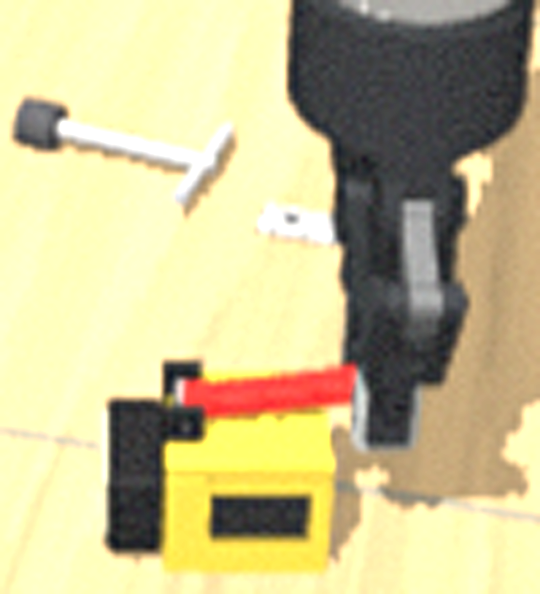

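Emit:
jog_arm --series '[[[0.1,0,-0.6,0,0,0,2.0],[0.31,0,-1.18,0,0,0,2.0],[0.57,0,-1.8,0,0,0,2.0],[0.88,0,-2.37,0,0,0,2.0],[0.88,0,-2.37,0,0,0,2.0]]]'

```text
clock: 4.9
eef_pos: [435.2, 193.8, 51.2]
tcp_rot: [-3.142, -0.0, 0.258]
contact_force: [-3.0, -2.1, 0.7]
opening: 0.276
```

```bash

python3 -c "
from h import *
go([428,191,50],.258)
shot('side',6,260,210,100,110,5.4,1.7)
"
```

```text
t 4.9 pos [435.2 193.8  51.2] rpy [-180.    -0.    14.8] F [-3.  -2.1  0.7] op 0.276
shift cm [-0.77  0.09  0.12] turn deg [-0. -0. -0.] dist 7.8
```

View pics/side6z.png

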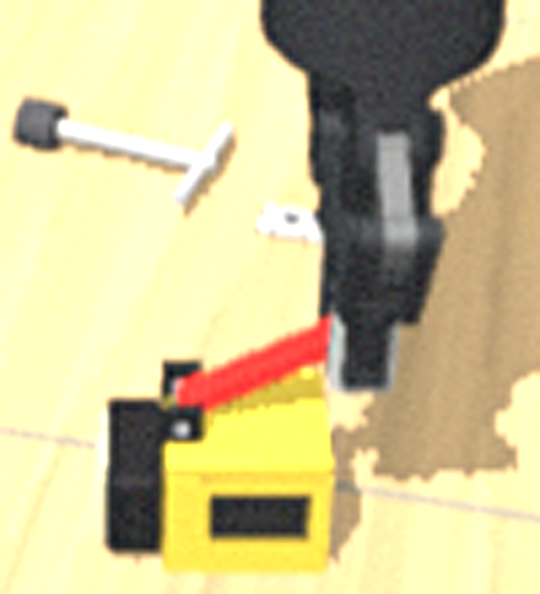

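Emit:
jog_arm --series '[[[0.8,0,-1.05,0,0,0,2.0],[1.79,0,-1.92,0,0,0,2.0],[2.93,0,-2.57,0,0,0,2.0],[4.18,0,-2.99,0,0,0,2.0],[4.18,0,-2.99,0,0,0,2.0]]]'

```text
clock: 5.58
eef_pos: [476.9, 204.9, 81.0]
tcp_rot: [-3.141, -0.001, 0.258]
contact_force: [-3.1, -0.9, 6.2]
opening: 0.281
```

```bash

python3 -c "
from h import *
go([428,191,50],.258)
shot('side',7,260,190,100,110,5.4,1.7)
"
```

```text
t 5.58 pos [476.9 204.9  81. ] rpy [-1.80e+02 -1.00e-01  1.48e+01] F [-3.1 -0.9  6.2] op 0.281
shift cm [-5.09  0.09  3.09] turn deg [-0.  -0.1 -0. ] dist 59.6
```

View pics/side7z.png

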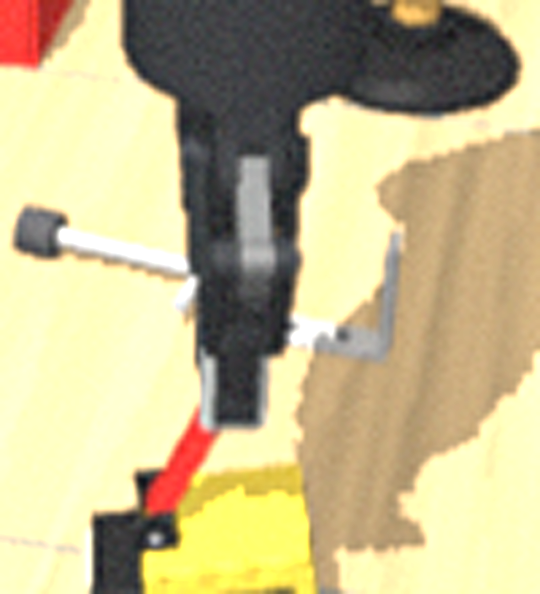

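Emit:
jog_arm --series '[[[0.6,0,-0.45,0,0,0,2.0],[1.3,0,-0.5,0,0,0,2.0],[2.0,0,-0.48,0,0,0,2.0],[2.65,0,-0.38,0,0,0,2.0],[2.65,0,-0.38,0,0,0,2.0]]]'

```text
clock: 6.25
eef_pos: [502.9, 211.7, 85.2]
tcp_rot: [-3.141, -0.003, 0.258]
contact_force: [-0.7, -2.2, 8.7]
opening: 0.278
```

```bash

python3 -c "
from h import *
go([428,191,50],.258)
shot('side',8,250,190,100,110,5.4,1.7)
"
```

```text
t 6.25 pos [502.9 211.7  85.2] rpy [-180.    -0.2   14.8] F [-0.7 -2.2  8.7] op 0.278
shift cm [-7.78  0.09  3.49] turn deg [-0.  -0.2 -0. ] dist 85.3
```

View pics/side8z.png

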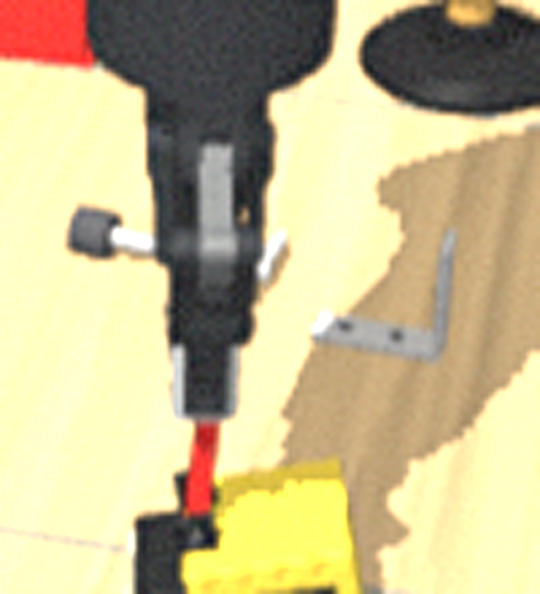

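Emit:
jog_arm --series '[[[0.4,0,-0.35,0,0,0,2.0],[1.0,0,-0.15,0,0,0,2.0],[1.5,0,0.05,0,0,0,2.0],[2.0,0,0.3,0,0,0,2.0],[2.2,0,0.4,0,0,0,2.0]]]'

```text
clock: 6.92
eef_pos: [525.8, 217.6, 82.9]
tcp_rot: [-3.142, -0.006, 0.258]
contact_force: [-0.3, -3.5, 26.5]
opening: 0.278
```

```bash

python3 -c "
from h import *
go([428,191,50],.258)
shot('side',9,240,190,100,110,5.4,1.7)
"
```

```text
t 6.92 pos [525.8 217.6  82.9] rpy [-180.    -0.3   14.8] F [-0.3 -3.5 26.5] op 0.278
shift cm [-10.16   0.08   3.23] turn deg [-0.  -0.3  0. ] dist 106.6
```

View pics/side9z.png

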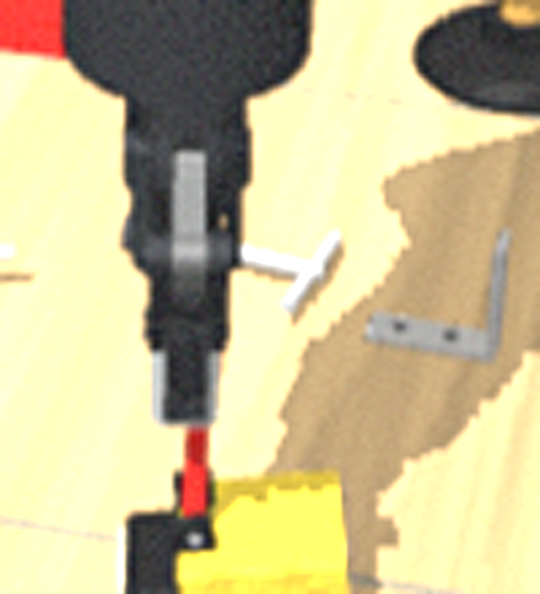

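Emit:
jog_arm --series '[[[0,0,-0.3,0,0,0,2.0],[0,0,-0.5,0,0,0,2.0]]]'

```text
clock: 7.22
eef_pos: [522.1, 216.7, 84.8]
tcp_rot: [-3.142, 0.001, 0.258]
contact_force: [-0.2, -0.5, -6.6]
opening: 0.273
```

```bash

python3 -c "
from h import *
go([428,191,50],.258)
for n in('side','top'):shot(n,10,*((240,190) if n=='side' else (130,200)),100,110,5.4,1.7)
"
```

```text
t 7.22 pos [522.1 216.7  84.8] rpy [-180.     0.    14.8] F [-0.2 -0.5 -6.6] op 0.273
shift cm [-9.75  0.09  3.49] turn deg [-0.  0. -0.] dist 103.6
```

View pics/side10z.png

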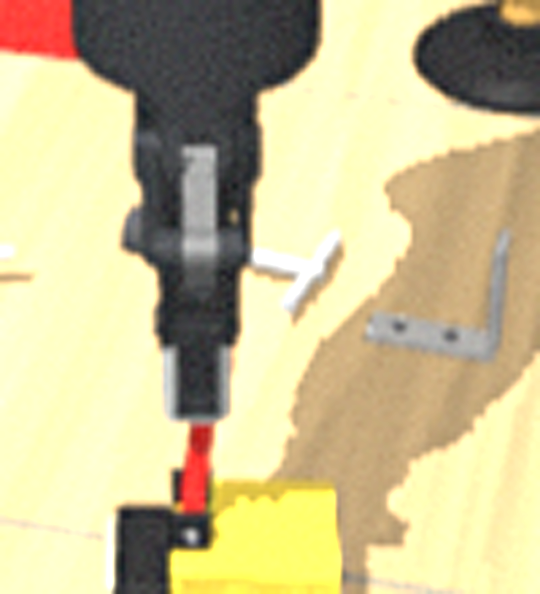

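View pics/top10z.png

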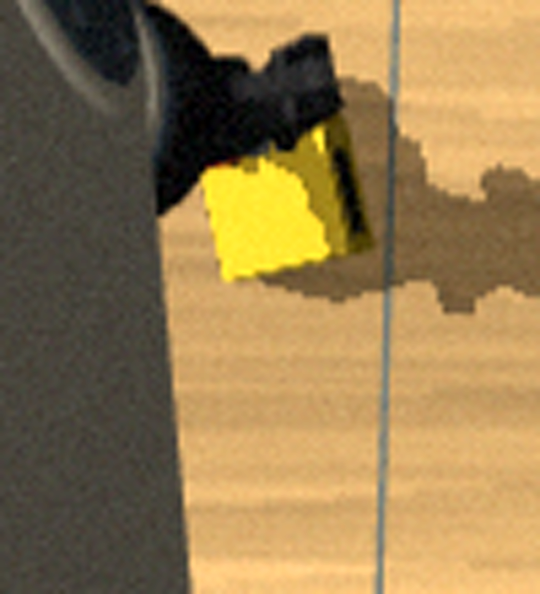

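Emit:
jog_arm --series '[[[0,0,0.2,0,0,0,2.0],[0,0,0.2,0,0,0,2.0]]]'

```text
clock: 7.58
eef_pos: [522.4, 216.8, 83.1]
tcp_rot: [3.142, -0.0, 0.258]
contact_force: [0.7, -0.2, -2.2]
opening: 0.283
```

```bash

python3 -c "
from h import *
go([428,191,50],.258)
"
```

```text
t 7.58 pos [522.4 216.8  83.1] rpy [180.   -0.   14.8] F [ 0.7 -0.2 -2.2] op 0.283
shift cm [-9.79  0.09  3.31] turn deg [ 0. -0. -0.] dist 103.4
```

Emit:
jog_arm --series '[[[0,0,0,0,0,0,5],[0,0,0,0,0,0,5],[0,0,-3,0,0,0,5],[-4,0,-7,0,0,0,5],[-10,0,-7,0,0,0,5]]]'

```text
clock: 8.2
eef_pos: [427.6, 192.3, 156.0]
tcp_rot: [-3.14, -0.006, 0.257]
contact_force: [-0.7, -0.4, 0.3]
opening: 0.588
```

Emit:
jog_arm --series '[[[-5,2,0,0,0,0,6.5],[-10,4,0,0,0,0,6.5]]]'

```text
clock: 8.45
eef_pos: [337.7, 126.5, 153.4]
tcp_rot: [-3.142, -0.001, 0.259]
contact_force: [0.5, -0.3, 0.9]
opening: 0.763
```

```bash

python3 -c "
from h import *
go([428,191,50],.258)
shot('side',11,240,220,100,110,5.4,1.7)
shot('top',11,140,200,90,100,6,2)
"
```

```text
t 8.45 pos [337.7 126.5 153.4] rpy [-180.    -0.    14.8] F [ 0.5 -0.3  0.9] op 0.763
shift cm [10.38 -3.92 10.35] turn deg [-0. -0.  0.] dist 151.7
```

View pics/side11z.png

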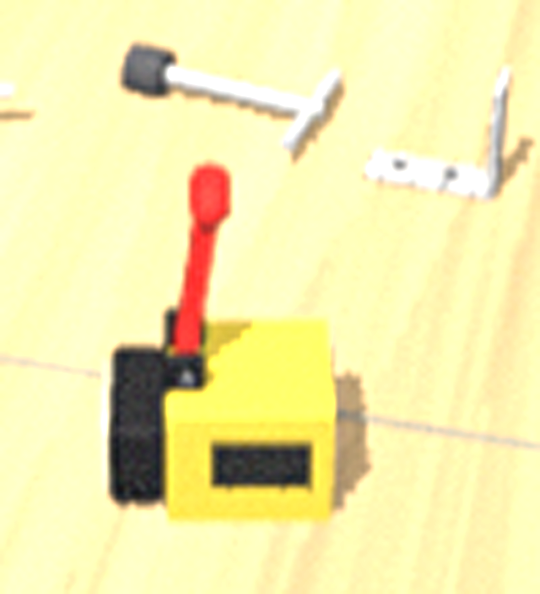

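View pics/top11z.png

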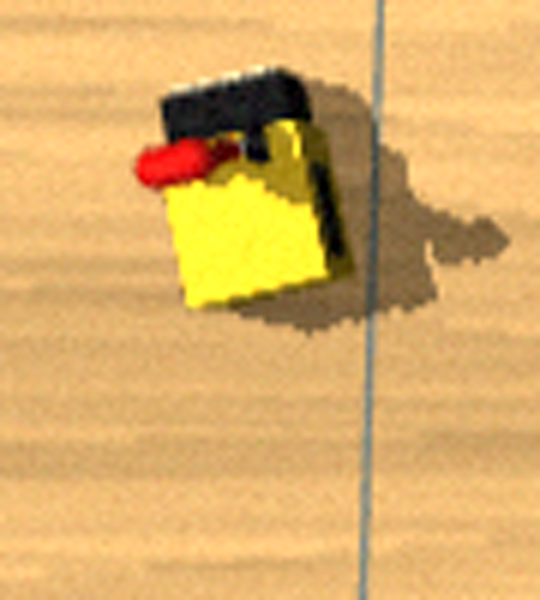

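```bash
python3 - <<'E'
from h import *
z=lambda u,v,k,x,y:((u+.5)/k-.5+x,(v+.5)/k-.5+y)
S=lambda u,v:z(u,v,5.4,240,220)
T=lambda u,v:z(u,v,6,140,200)
A=tri(S(336,418),T(187,307));B=tri(S(165,418),T(165,190));print('A',A,'Bside',onz('side',S(165,418),52))
print('bar',tri(S(210,195),T(175,162)))
b=onz('side',S(165,418),52);a=onz('side',S(336,418),52);print(a,b,np.degrees(np.arctan2(*(b-a)[1::-1])),np.linalg.norm(b-a))
a=onz('top',T(187,307),48);b=onz('top',T(167,200),48);c=onz('top',T(329,275),48);print('top z48',a,b,c,np.degrees(np.arctan2(*(b-a)[1::-1])),np.linalg.norm(c-a),np.degrees(np.arctan2(*(c-a)[1::-1])))
E
```

```text
A (array([471.36309168, 230.79945818,  53.04134563]), np.float64(1.3038521074315494)) Bside [526.1601379  243.08071627  52.        ]
bar (array([518.1004375 , 216.50423862, 125.90451273]), np.float64(0.8987504187888014))
[470.89678274 229.57678125  52.        ] [526.1601379  243.08071627  52.        ] 13.731488994868771 56.889319593377266
top z48 [471.98094741 232.2642289   48.        ] [509.09773751 240.66646418  48.        ] [483.72275152 182.99217246  48.        ] 12.755232276532624 50.65180657135325 -76.59609970578653
```

```bash
python3 -c "
from h import *
go([480,207.5,88],.237)
"
```

```text
t 8.55 pos [334.  124.6 152.6] rpy [180.    0.2  14.7] F [-0.4  0.1  0.5] op 0.758
shift cm [16.26 -4.31  6.39] turn deg [0.  0.2 1.2] dist 179.9
```

Emit:
jog_arm --series '[[[5,-1.5,2,0,0,1.2,0],[10,-4.3,5,0,0,1.2,0],[14,-4.3,6.4,0,0,1.2,0],[15.9,-4.3,6.4,0,0,1.2,0],[15.9,-4.3,6.4,0,0,1.2,0]]]'

```text
clock: 9.18
eef_pos: [483.2, 209.9, 88.9]
tcp_rot: [-3.141, -0.0, 0.237]
contact_force: [-0.2, -0.7, -1.0]
opening: 0.004
```

```bash
python3 -c "
from h import *
go([489.5,209.8,88],.237)
shot('side',12,240,180,100,110,5.4,1.7)
shot('top',12,140,200,90,100,6,2)
p=r.sense()['eef_pos'];print(proj('side',p),proj('top',p))
"
```

```text
t 9.18 pos [483.2 209.9  88.9] rpy [-180.    -0.    13.6] F [-0.2 -0.7 -1. ] op 0.004
shift cm [0.61 0.16 0.09] turn deg [-0. -0. -0.] dist 6.4
[298.9974507 272.807842 ] [176.89139293 246.29074669]
```

View pics/side12z.png

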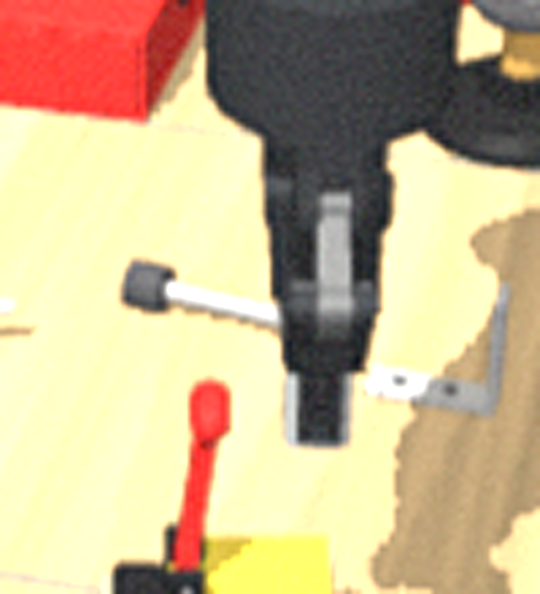

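View pics/top12z.png

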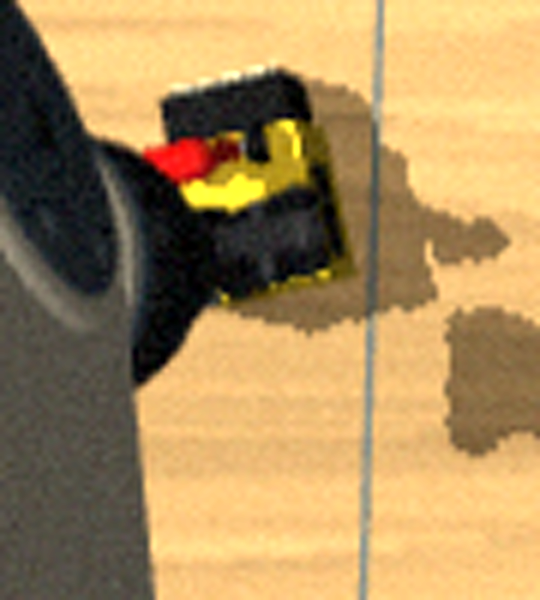

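Emit:
jog_arm --series '[[[1,0.1,-0.4,0,0,0,0],[2,0.1,-0.4,0,0,0,0],[2.6,0.1,-0.4,0,0,0,0],[3.2,0.1,-0.4,0,0,0,0],[3.8,0.1,-0.4,0,0,0,0]]]'

```text
clock: 9.9
eef_pos: [519.2, 217.2, 93.2]
tcp_rot: [3.142, 0.0, 0.237]
contact_force: [-1.1, 0.3, -0.8]
opening: -0.004
```

```bash
python3 -c "
from h import *
go([489.5,209.8,88],.237)
shot('side',13,240,180,100,110,5.4,1.7)
shot('top',13,140,200,90,100,6,2)
"
```

```text
t 9.9 pos [519.2 217.2  93.2] rpy [180.    0.   13.6] F [-1.1  0.3 -0.8] op -0.004
shift cm [-3.07  0.02  0.52] turn deg [ 0.  0. -0.] dist 31.1
```

View pics/side13z.png

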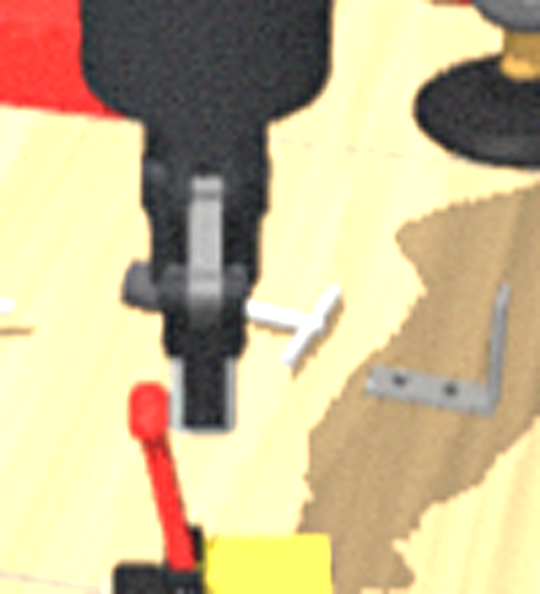

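View pics/top13z.png

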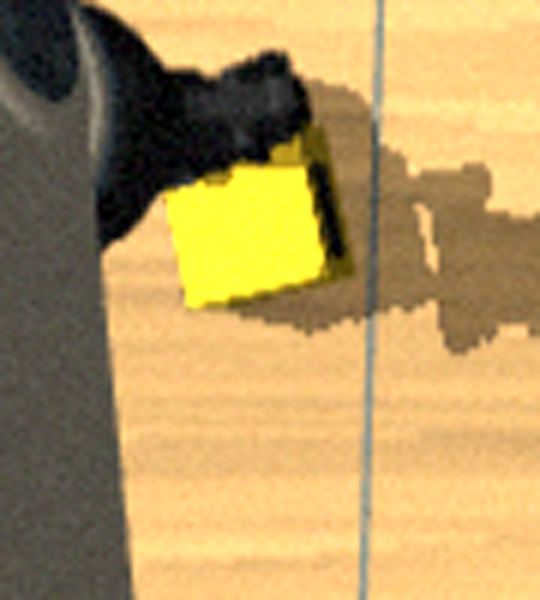

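Emit:
jog_arm --series '[[[0.5,0,0.1,0,0,0,0],[1.0,0,0.2,0,0,0,0],[1.3,0,0.3,0,0,0,0],[1.3,0,0.3,0,0,0,0]]]'

```text
clock: 10.5
eef_pos: [532.0, 220.3, 90.2]
tcp_rot: [3.142, -0.0, 0.237]
contact_force: [0.7, -0.2, 0.6]
opening: 0.0
```

```bash
python3 -c "
from h import *
go([489.5,209.8,88],.237)
shot('side',14,240,180,100,110,5.4,1.7)
"
```

```text
t 10.5 pos [532.  220.3  90.2] rpy [180.   -0.   13.6] F [ 0.7 -0.2  0.6] op 0.0
shift cm [-4.37  0.02  0.22] turn deg [ 0. -0. -0.] dist 43.8
```

View pics/side14z.png

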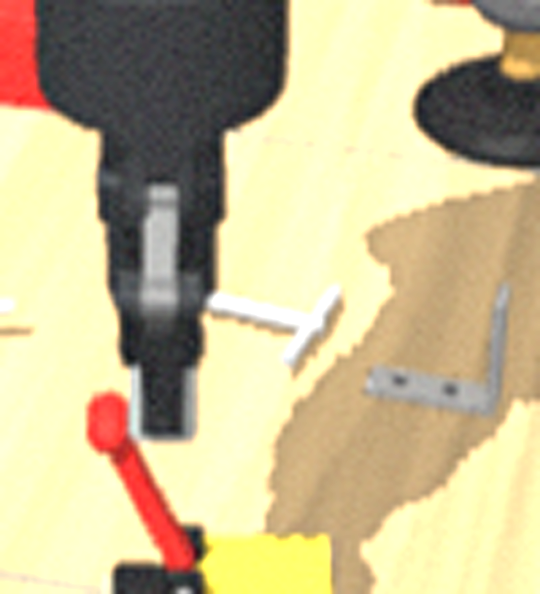

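```bash
cat >> h.py <<'E'
E
python3 -c "
from h import *
e=np.array([.972,.235,0]);t=np.sin(.35)*e-np.array([0,0,np.cos(.35)])
G=np.array([505,213.5,26])-6*e
print(G,t,G+33*t,G-57*t)
go(G-57*t,.237,.35)
"
```

```text
[499.168 212.09   26.   ] [ 0.33329667  0.08058098 -0.93937271] [510.16679007 214.7491725   -4.99929952] [480.17008988 207.49688387  79.54424463]
t 10.55 pos [531.8 220.3  90.2] rpy [-180.    -0.    13.6] F [ 0.7  0.5 -0.1] op -0.001
shift cm [-5.32  0.03  1.07] turn deg [ 0. 20. -0.] dist 54.3
```

Emit:
jog_arm --series '[[[-3,0,-1,0,0,0,2],[-6,0,-2,0,8,0,6],[-6,0,-2,0,16,0,8],[-6,0,-1.5,0,20,0,8],[-5.7,0,-0.5,0,20,0,8]]]'

```text
clock: 11.18
eef_pos: [475.1, 206.6, 95.2]
tcp_rot: [3.141, -0.349, 0.238]
contact_force: [0.4, 0.6, 0.7]
opening: 0.94
```

```bash
python3 -c "
from h import *
go([480.2,207.5,79.5],.237,.35)
shot('side',15,230,180,110,110,5,1.7)
shot('top',15,140,200,90,100,6,2)
"
```

```text
t 11.18 pos [475.1 206.6  95.2] rpy [180.  -20.   13.6] F [0.4 0.6 0.7] op 0.94
shift cm [-0.05  0.03  1.65] turn deg [-0.   0.1  0. ] dist 16.5
```

View pics/side15z.png

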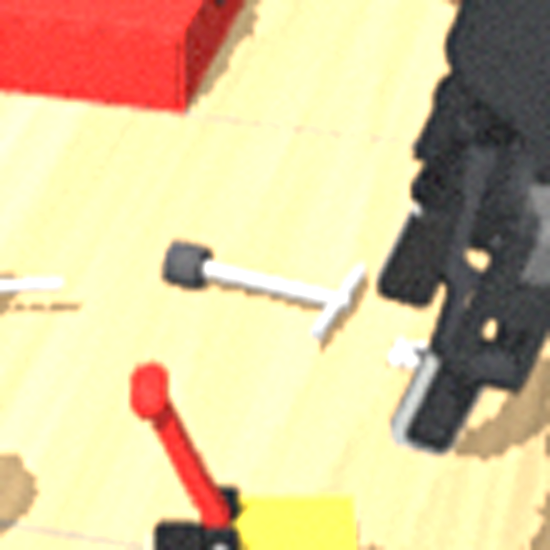

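View pics/top15z.png

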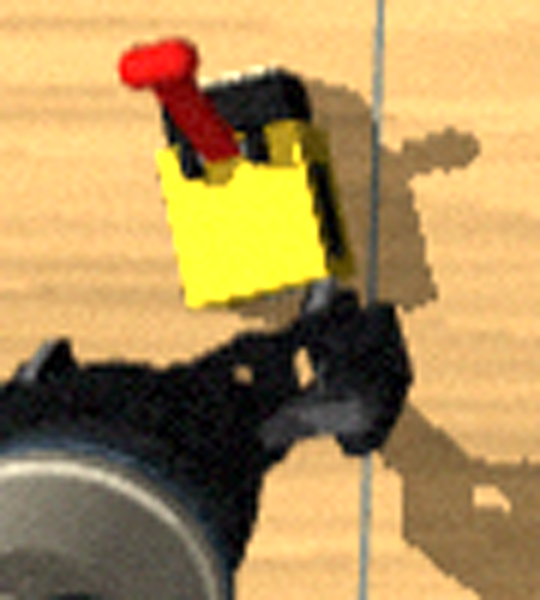

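```bash
python3 -c "
from h import *
p=np.array([475.1,206.6,95.2]);e=np.array([.972,.235,0]);yv=np.array([-.235,.972,0]);t=np.sin(.35)*e-np.array([0,0,np.cos(.35)])
for s in(0,13,25,40): print(s,proj('side',p-s*t+yv*48).round(1),'far',proj('top',p-s*t-yv*42).round(1))
print('obs side 314 269(near tip centre)  top far tip upper edge 193.5,247')
"
```

```text
0 [304.2 287.4] far [197.9 244.7]
13 [307.1 281.8] far [197.1 246.8]
25 [309.9 276.5] far [196.3 248.9]
40 [313.3 269.8] far [195.2 251.5]
obs side 314 269(near tip centre)  top far tip upper edge 193.5,247
```

Emit:
jog_arm --series '[[[0,0,3,0,0,0,8],[0,0,6,0,0,0,8],[0,0,8,0,0,0,8],[0,0,9,0,0,0,8]]]'

```text
clock: 11.78
eef_pos: [507.3, 214.0, 9.5]
tcp_rot: [3.141, -0.347, 0.236]
contact_force: [-0.4, -0.1, 0.4]
opening: 0.932
```

```bash
python3 -c "
from h import *
go([510.2,214.7,-5],.237,.35)
shot('side',16,230,220,110,110,5,1.7)
shot('top',16,140,200,90,100,6,2)
"
```

```text
t 11.78 pos [507.3 214.    9.5] rpy [180.  -19.9  13.5] F [-0.4 -0.1  0.4] op 0.932
shift cm [-0.21  0.    1.46] turn deg [ 0.1  0.1 -0. ] dist 14.8
```

View pics/side16z.png

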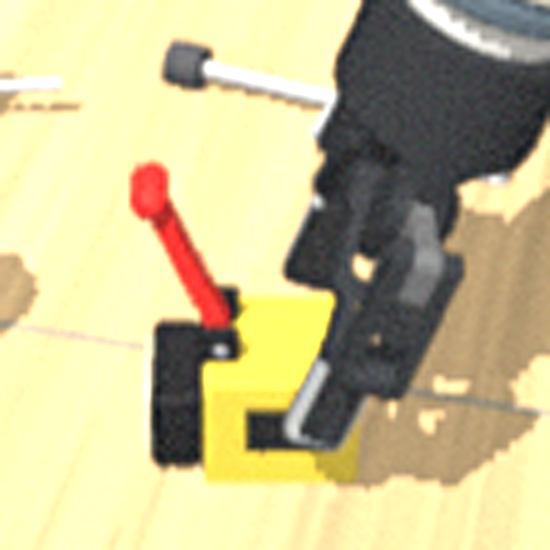

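View pics/top16z.png

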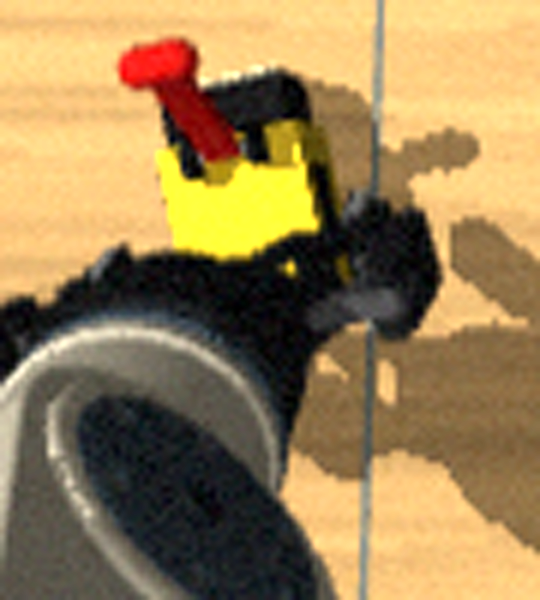

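Emit:
jog_arm --series '[[[-0.1,0,1,0,0,0,8],[-0.1,0,1.7,0,0,0,8],[-0.1,0,1.7,0,0,0,6],[-0.1,0,1.7,0,0,0,5.4]]]' --newtons 50

```text
clock: 12.38
eef_pos: [511.1, 215.2, -5.2]
tcp_rot: [3.141, -0.349, 0.237]
contact_force: [0.9, -1.0, 0.8]
opening: 0.629
```

```bash
python3 -c "
from h import *
go([510.2,214.7,-5],.237,.35)
shot('side',17,230,220,110,110,5,1.7)
"
```

```text
t 12.38 pos [511.1 215.2  -5.2] rpy [180.  -20.   13.6] F [ 0.9 -1.   0.8] op 0.629
shift cm [-0.09  0.03 -0.05] turn deg [ 0.  0. -0.] dist 1.1
```

View pics/side17z.png

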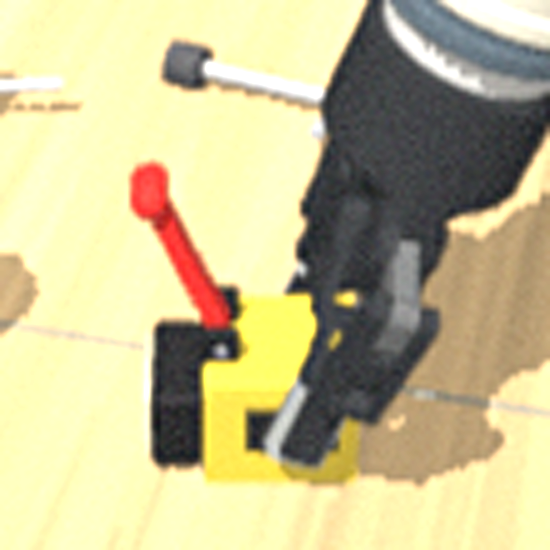

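Emit:
jog_arm --series '[[[0,0,0,0,0,0,4.5],[0,0,0,0,0,0,4.5],[0,0,0,0,0,0,4.5]]]'

```text
clock: 12.8
eef_pos: [510.9, 215.0, -5.1]
tcp_rot: [3.141, -0.349, 0.237]
contact_force: [-1.4, -2.8, 5.6]
opening: 0.579
```

Emit:
jog_arm --series '[[[-0.2,0,-0.6,0,0,0,4.5],[-0.5,0,-1.5,0,0,0,4.5]]]'

```text
clock: 13.05
eef_pos: [500.3, 212.4, 6.6]
tcp_rot: [3.141, -0.347, 0.237]
contact_force: [-0.5, -0.7, -5.6]
opening: 0.578
```

```bash
python3 -c "
from h import *
go([510.2,214.7,-5],.237,.35)
shot('side',18,230,200,110,110,5,1.7)
shot('top',18,140,200,90,100,6,2)
"
```

```text
t 13.05 pos [500.3 212.4   6.6] rpy [180.  -19.9  13.6] F [-0.5 -0.7 -5.6] op 0.578
shift cm [0.56 0.01 1.44] turn deg [ 0.   0.2 -0. ] dist 15.4
```

View pics/side18z.png

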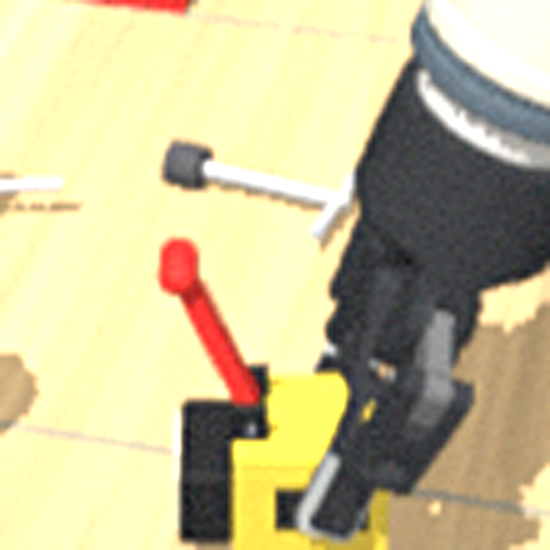

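View pics/top18z.png

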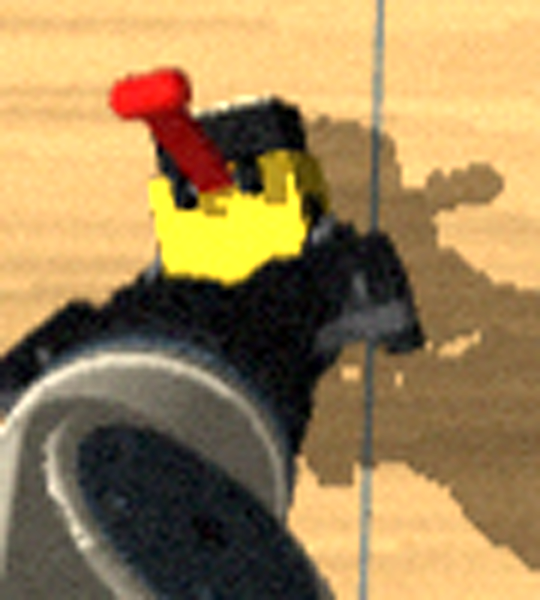

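```bash
python3 -c "
from h import *
go([505,213,150],.237,.35)
go([475,60,150],.12,.35)
go([466.7,-140,150],0,.35)
"
```

```text
t 13.15 pos [500.4 212.6   7.2] rpy [180.  -20.   13.6] F [ 0.7  0.  -6. ] op 0.578
shift cm [  5.31   0.07 -13.27] turn deg [ 0.   0.1 -0. ] dist 142.9
t 13.15 pos [500.4 212.6   7.2] rpy [180.  -20.   13.6] F [ 0.7  0.  -6. ] op 0.578
shift cm [ -0.81  14.24 -15.48] turn deg [-2.3  0.1  6.3] dist 210.5
t 13.15 pos [500.4 212.6   7.2] rpy [180.  -20.   13.6] F [ 0.7  0.  -6. ] op 0.578
shift cm [ -5.98  33.49 -17.36] turn deg [-4.6  0.1 12.8] dist 381.9
```

Emit:
jog_arm --series '[[[1.5,0,-4,0,0,0,4.5],[3.2,0,-8,0,0,0,4.5],[4.5,1,-12,0,0,0,4.5],[3,5,-13.8,-0.5,0,2,4.5],[1,9.5,-14.6,-1.5,0.1,4.3,4.5]]]'

```text
clock: 13.78
eef_pos: [484.4, 110.5, 148.8]
tcp_rot: [-3.14, -0.353, 0.157]
contact_force: [0.5, -0.7, -5.9]
opening: 0.571
```

```bash
python3 -c "
from h import *
go([466.7,-140,150],0,.35)
"
```

```text
t 13.78 pos [484.4 110.5 148.8] rpy [-179.9  -20.2    9. ] F [ 0.5 -0.7 -5.9] op 0.571
shift cm [-5.28 24.47 -2.11] turn deg [-3.2 -0.2  8.4] dist 251.2
```

Emit:
jog_arm --series '[[[-1,5,-0.4,-0.6,0,1.7,4.5],[-2.1,10,-0.8,-1.3,0,3.4,4.5],[-3.2,15,-1.3,-1.9,0,5,4.5],[-4.3,20,-1.7,-2.6,-0.1,6.8,4.5],[-5.3,24.5,-2.1,-3.2,-0.2,8.4,4.5]]]'

```text
clock: 14.4
eef_pos: [465.6, -141.4, 148.6]
tcp_rot: [3.14, -0.347, -0.0]
contact_force: [1.1, -0.6, -5.6]
opening: 0.581
```

```bash
python3 -c "
from h import *
go([466.7,-228.2,145],0,.35)
"
```

```text
t 14.4 pos [ 465.6 -141.4  148.6] rpy [179.9 -19.9  -0. ] F [ 1.1 -0.6 -5.6] op 0.581
shift cm [-0.01  8.67  0.39] turn deg [ 0.1  0.2 -0. ] dist 86.8
```

Emit:
jog_arm --series '[[[0.1,4,0,0,0,0,4.5],[0.1,7.5,0,0,0,0,4.5],[0.1,8.7,0,0.1,0.2,0,4.5],[0.1,8.7,0,0.1,0.2,0,4.5]]]'

```text
clock: 14.9
eef_pos: [466.8, -227.6, 148.8]
tcp_rot: [-3.141, -0.35, -0.001]
contact_force: [0.2, -0.3, -5.7]
opening: 0.578
```

```bash
python3 -c "
from h import *
go([466.7,-228.2,145],0,.35)
shot('side',19,290,110,100,110,5.4,1.7)
shot('top',19,350,180,100,110,5.4,2)
"
```

```text
t 14.9 pos [ 466.8 -227.6  148.8] rpy [-180.   -20.1   -0. ] F [ 0.2 -0.3 -5.7] op 0.578
shift cm [-0.14  0.06  0.35] turn deg [-0. -0. -0.] dist 3.8
```

View pics/side19z.png

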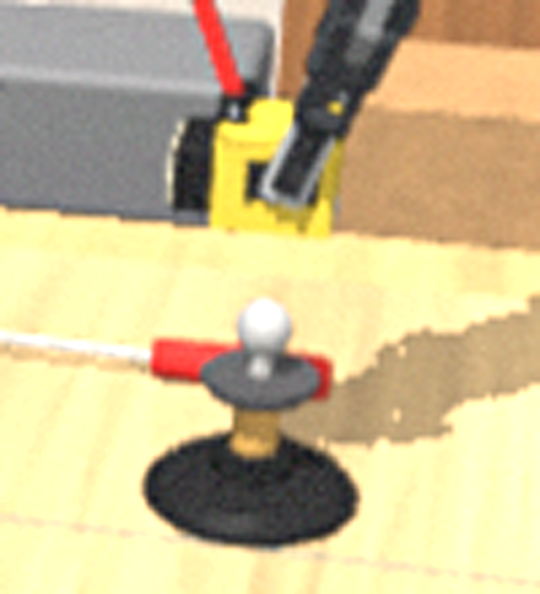

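View pics/top19z.png

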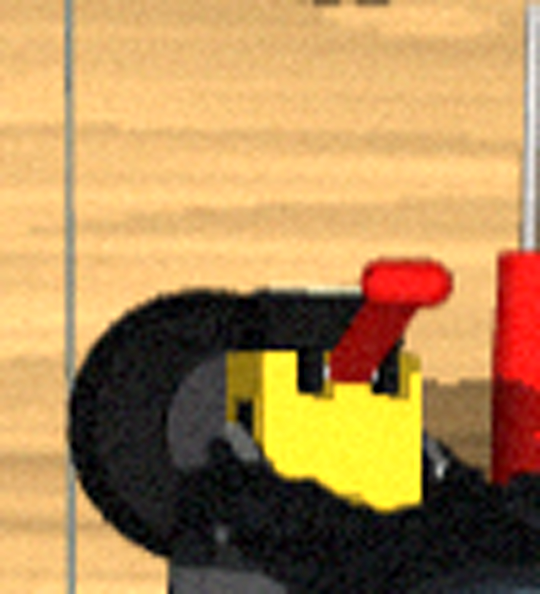

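```bash
python3 - <<'E'
from h import *
z=lambda u,v,k,x,y:np.array(((u+.5)/k-.5+x,(v+.5)/k-.5+y))
S=lambda u,v:z(u,v,5.4,290,110)
T=lambda u,v:z(u,v,5.4,350,180)
O=np.array([460.7,-227.6,153.9])
for n,P,ob in(('s bl',[28,25,0],S(209,228)),('s br',[-28,25,0],S(331,235)),):
    print(n,proj('side',O+P),ob,ob-proj('side',O+P))
for n,P,ob in(('t +x+y',[28,25,48],T(263,351)),('t +x-y',[28,-25,48],T(421,352)),('t -x-y',[-28,-25,48],T(421,507))):
    print(n,proj('top',O+P),ob,ob-proj('top',O+P))
for n,uv in(('side',S(265,326)),('top',(398.4,259.7))):
    for P in([460.6,-228.2,96],[460.6,-228.2,100]): print(n,P,proj(n,P),uv-proj(n,P))
E
```

```text
s bl [327.81699089 153.81298806] [328.2962963  151.81481481] [ 0.47930541 -1.99817325]
s br [349.85068294 155.95055458] [350.88888889 153.11111111] [ 1.03820595 -2.83944346]
t +x+y [398.09212711 244.52584545] [398.2962963  244.59259259] [0.20416919 0.06674714]
t +x-y [427.32926343 244.90360739] [427.55555556 244.77777778] [ 0.22629213 -0.12582961]
t -x-y [427.91888415 277.8155638 ] [427.55555556 273.48148148] [-0.3633286  -4.33408232]
side [460.6, -228.2, 96] [338.19024998 171.5592498 ] [ 0.47641669 -1.59628683]
side [460.6, -228.2, 100] [338.30690249 170.18605386] [ 0.35976418 -0.2230909 ]
top [460.6, -228.2, 96] [398.07861013 259.77245083] [ 0.32138987 -0.07245083]
top [460.6, -228.2, 100] [398.58486088 259.81877192] [-0.18486088 -0.11877192]
```

Emit:
jog_arm --series '[[[-0.5,0.1,1.4,0,0,0,4.5],[-1.0,0.1,2.8,0,0,0,4.5],[-1.44,0.1,3.94,0,0,0,4.5],[-1.44,0.1,3.94,0,0,0,4.5]]]'

```text
clock: 15.5
eef_pos: [466.5, -227.0, 105.4]
tcp_rot: [-3.139, -0.348, 0.001]
contact_force: [-0.1, -0.2, -5.5]
opening: 0.577
```

```bash
python3 -c "
from h import *
go([466.8,-228.7,105],0,.35)
shot('side',20,290,110,100,110,5.4,1.7)
shot('top',20,350,180,100,110,5.4,2)
"
```

```text
t 15.5 pos [ 466.5 -227.   105.4] rpy [-179.9  -20.     0. ] F [-0.1 -0.2 -5.5] op 0.577
shift cm [0.01 0.17 0.05] turn deg [-0.1  0.1  0. ] dist 1.8
```

View pics/side20z.png

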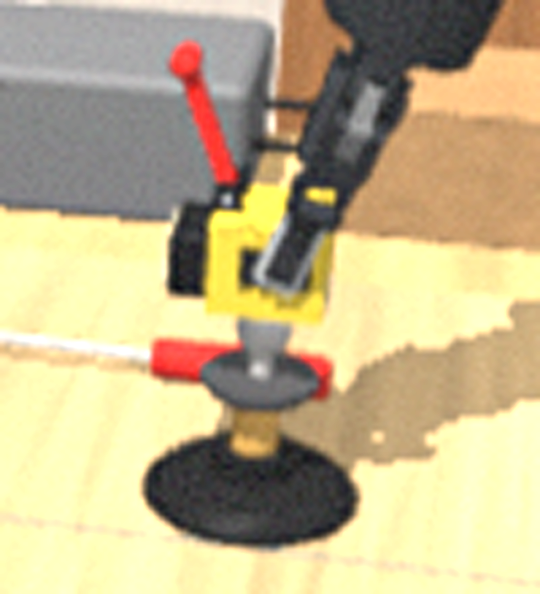

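Emit:
jog_arm --series '[[[-0.1,0.17,0.3,0,0,0,4.5],[-0.24,0.17,0.75,0,0,0,4.5],[-0.41,0.17,1.22,0,0,0,4.5],[-0.41,0.17,1.22,0,0,0,4.5]]]'

```text
clock: 16.1
eef_pos: [467.3, -229.3, 93.7]
tcp_rot: [-3.14, -0.35, 0.001]
contact_force: [-0.1, 0.3, -5.1]
opening: 0.582
```

Emit:
jog_arm --series '[[[-0.1,0,0.28,0,0,0,4.5],[-0.2,0,0.56,0,0,0,4.5]]]'

```text
clock: 16.35
eef_pos: [467.9, -229.6, 88.3]
tcp_rot: [-3.141, -0.351, 0.001]
contact_force: [-0.5, 0.4, -6.0]
opening: 0.578
```

```bash
python3 -c "
from h import *
go([466.8,-228.7,85],0,.35)"
```

```text
t 16.35 pos [ 467.9 -229.6   88.3] rpy [-1.80e+02 -2.01e+01  1.00e-01] F [-0.5  0.4 -6. ] op 0.578
shift cm [-0.21 -0.09  0.27] turn deg [-0.  -0.1  0.1] dist 3.6
```

Emit:
jog_arm --series '[[[-0.15,-0.05,0.28,0,0,0,4.5],[-0.25,-0.05,0.56,0,0,0,4.5],[-0.25,-0.05,0.56,0,0,0,4.5]]]'

```text
clock: 16.73
eef_pos: [467.2, -228.9, 81.9]
tcp_rot: [-3.141, -0.35, 0.001]
contact_force: [-0.3, -1.0, -4.7]
opening: 0.581
```

Emit:
jog_arm --series '[[[-0.1,0,0.28,0,0,0,4.5],[-0.1,0,0.28,0,0,0,4.5]]]'

```text
clock: 16.98
eef_pos: [467.1, -228.6, 78.9]
tcp_rot: [-3.14, -0.35, 0.001]
contact_force: [-0.7, 1.5, -5.2]
opening: 0.574
```

Emit:
jog_arm --series '[[[-0.1,0,0.28,0,0,0,4.5],[-0.1,0,0.28,0,0,0,4.5]]]'

```text
clock: 17.23
eef_pos: [467.5, -228.7, 76.2]
tcp_rot: [-3.141, -0.351, 0.001]
contact_force: [0.6, 3.8, -1.6]
opening: 0.579
```

Emit:
jog_arm --series '[[[-0.05,-0.05,0.14,0,0,0,4.5],[-0.05,-0.05,0.14,0,0,0,4.5]]]'

```text
clock: 17.48
eef_pos: [467.7, -228.8, 74.9]
tcp_rot: [3.141, -0.351, 0.001]
contact_force: [0.9, 0.8, -0.4]
opening: 0.58
```

Emit:
jog_arm --series '[[[-0.05,0,0.14,0,0,0,4.5],[-0.05,0,0.14,0,0,0,4.5]]]'

```text
clock: 17.73
eef_pos: [467.5, -228.8, 73.1]
tcp_rot: [-3.142, -0.351, 0.001]
contact_force: [-0.3, -0.5, -2.0]
opening: 0.579
```

Emit:
jog_arm --series '[[[-0.05,0,0.14,0,0,0,4.5],[-0.05,0,0.14,0,0,0,4.5]]]'

```text
clock: 17.98
eef_pos: [466.9, -228.4, 71.2]
tcp_rot: [-3.141, -0.35, 0.001]
contact_force: [-0.6, 0.0, -7.5]
opening: 0.578
```

Emit:
jog_arm --series '[[[-0.1,0,0.28,0,0,0,4.5],[-0.1,0,0.28,0,0,0,4.5]]]'

```text
clock: 18.23
eef_pos: [466.5, -228.2, 67.9]
tcp_rot: [-3.141, -0.349, 0.001]
contact_force: [-2.0, -3.3, -11.7]
opening: 0.58
```

Emit:
jog_arm --series '[[[-0.05,0,0.14,0,0,0,4.5],[-0.05,0,0.14,0,0,0,4.5]]]'

```text
clock: 18.48
eef_pos: [467.3, -228.4, 67.1]
tcp_rot: [-3.141, -0.35, 0.001]
contact_force: [-1.1, -1.5, -10.6]
opening: 0.577
```

```bash
python3 -c "
from h import *
go([466.8,-228.7,65],0,.35)
shot('side',21,290,110,100,110,5.4,1.7)
"
```

```text
t 18.48 pos [ 467.3 -228.4   67.1] rpy [-180.   -20.1    0. ] F [ -1.1  -1.5 -10.6] op 0.577
shift cm [-0.12  0.03  0.18] turn deg [-0.1 -0.   0. ] dist 2.1
```

View pics/side21z.png

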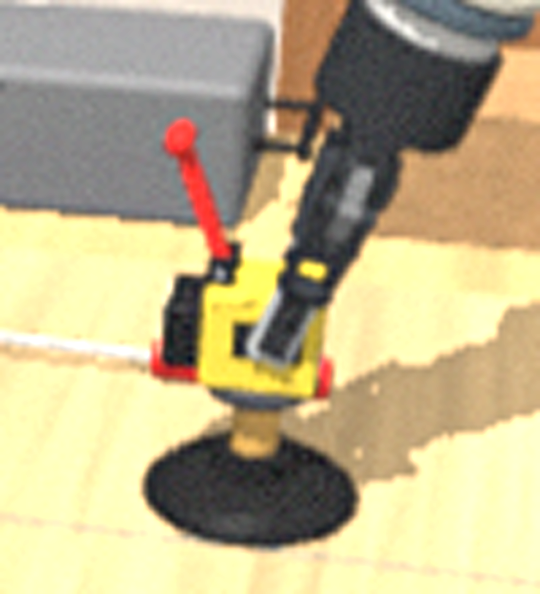

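Emit:
jog_arm --series '[[[-0.05,0,0.14,0,0,0,4.5],[-0.05,0,0.14,0,0,0,4.5]]]'

```text
clock: 18.77
eef_pos: [467.7, -228.5, 66.0]
tcp_rot: [-3.141, -0.351, 0.001]
contact_force: [0.7, 0.0, -6.9]
opening: 0.575
```

Emit:
jog_arm --series '[[[-0.05,0,0.14,0,0,0,4.5],[-0.05,0,0.14,0,0,0,4.5]]]'

```text
clock: 19.02
eef_pos: [467.8, -228.7, 64.7]
tcp_rot: [-3.141, -0.351, 0.001]
contact_force: [-0.9, 1.6, -0.7]
opening: 0.579
```

Emit:
jog_arm --series '[[[-0.04,0,0.1,0,0,0,4.5],[-0.04,0,0.1,0,0,0,4.5]]]'

```text
clock: 19.27
eef_pos: [467.9, -228.7, 63.8]
tcp_rot: [-3.141, -0.352, 0.001]
contact_force: [-2.0, 2.9, 5.0]
opening: 0.582
```

Emit:
jog_arm --series '[[[0,0,0,0,0,0,5.2],[0,0,0,0,0,0,6.5],[0,0,0,0,0,0,7.5],[0,0,-2,0,0,0,7.5],[0,0,-6,0,0,0,7.5]]]'

```text
clock: 19.9
eef_pos: [446.0, -228.1, 119.0]
tcp_rot: [-3.14, -0.348, 0.001]
contact_force: [0.6, -0.7, 0.2]
opening: 0.878
```

Emit:
jog_arm --series '[[[-1,0,-5,0,0,0,7],[-3,0,-8,0,0,0,5],[-3,0,-8,0,0,0,5]]]' --newtons 20

```text
clock: 20.27
eef_pos: [390.7, -229.3, 186.1]
tcp_rot: [3.14, -0.353, 0.0]
contact_force: [0.8, -0.3, -0.4]
opening: 0.582
```

```bash
python3 -c "
from h import *
go([467,-228,113],0,0)
shot('side',22,290,110,100,110,5.4,1.7)
shot('top',22,350,180,100,110,5.4,2)
"
```

```text
t 20.27 pos [ 390.7 -229.3  186.1] rpy [179.9 -20.2   0. ] F [ 0.8 -0.3 -0.4] op 0.582
shift cm [ 4.63 -0.15  9.5 ] turn deg [  0.1 -20.2   0. ] dist 105.7
```

View pics/side22z.png

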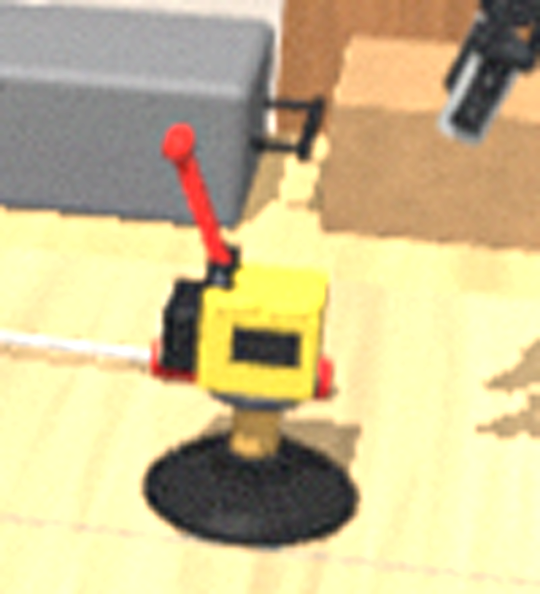

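View pics/top22z.png

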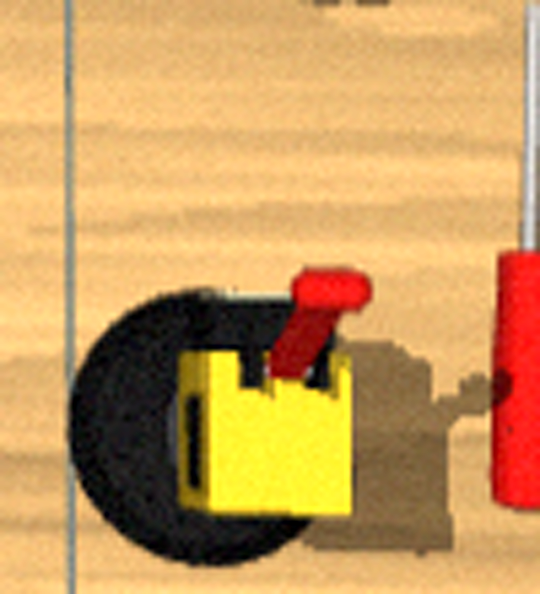

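```bash
python3 -c "
from h import *
go([450,-228.5,225],0,0)
go([545,-228.5,225],0,0)
"
```

```text
t 20.38 pos [ 391.4 -229.   184.6] rpy [180.  -20.1   0. ] F [ 0.1 -0.5  0.6] op 0.585
shift cm [ 6.89 -0.05 -1.77] turn deg [  0.  -20.1   0. ] dist 71.2
t 20.38 pos [ 391.4 -229.   184.6] rpy [180.  -20.1   0. ] F [ 0.1 -0.5  0.6] op 0.585
shift cm [15.81 -0.04  1.5 ] turn deg [  0.  -20.1   0. ] dist 158.8
```

Emit:
jog_arm --series '[[[1.5,0,-3.8,0,-5,0,2],[4,0,-2.8,0,-13,0,0],[8,0,-1.3,0,-20.1,0,0],[12.5,0,0.3,0,-20.1,0,0],[15.8,0,1.5,0,-20.1,0,0]]]'

```text
clock: 21.0
eef_pos: [547.6, -227.4, 222.3]
tcp_rot: [-3.14, 0.002, 0.003]
contact_force: [-0.3, 0.0, -0.5]
opening: -0.001
```

```bash
python3 -c "
from h import *
go([540,-228.5,160],0,0)
shot('side',23,290,70,100,110,5.4,1.7)
"
```

```text
t 21.0 pos [ 547.6 -227.4  222.3] rpy [-1.799e+02  1.000e-01  2.000e-01] F [-0.3  0.  -0.5] op -0.001
shift cm [-0.75  0.12  6.23] turn deg [-0.1  0.1  0.2] dist 62.8
```

View pics/side23z.png

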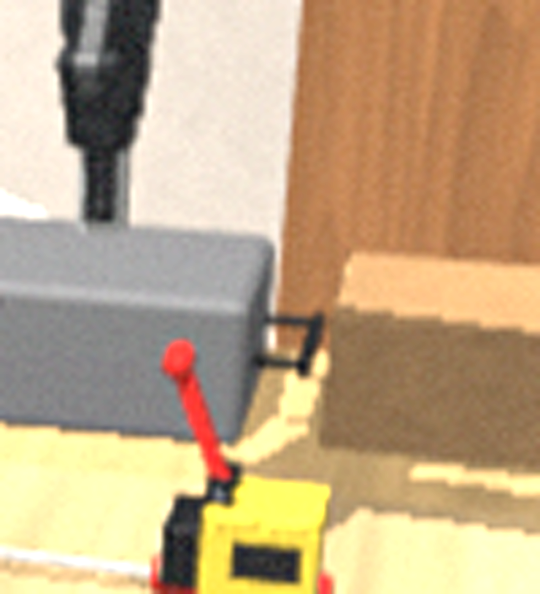

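Emit:
jog_arm --series '[[[0,0.1,4,0,0,0,0],[-0.5,0.1,7.5,0,0,0,0],[-0.5,0.1,7.5,0,0,0,0]]]'

```text
clock: 21.42
eef_pos: [537.6, -228.0, 145.8]
tcp_rot: [-3.138, 0.007, 0.002]
contact_force: [0.9, -0.4, 0.7]
opening: 0.003
```

```bash
python3 -c "
from h import *
go([540,-228.5,160],0,0)
shot('side',24,290,70,100,110,5.4,1.7)
shot('top',24,350,180,100,110,5.4,2)
"
```

```text
t 21.43 pos [ 537.6 -228.   145.8] rpy [-1.798e+02  4.000e-01  1.000e-01] F [ 0.9 -0.4  0.7] op 0.003
shift cm [ 0.23  0.04 -1.43] turn deg [-0.2  0.4  0.1] dist 14.5
```

View pics/side24z.png

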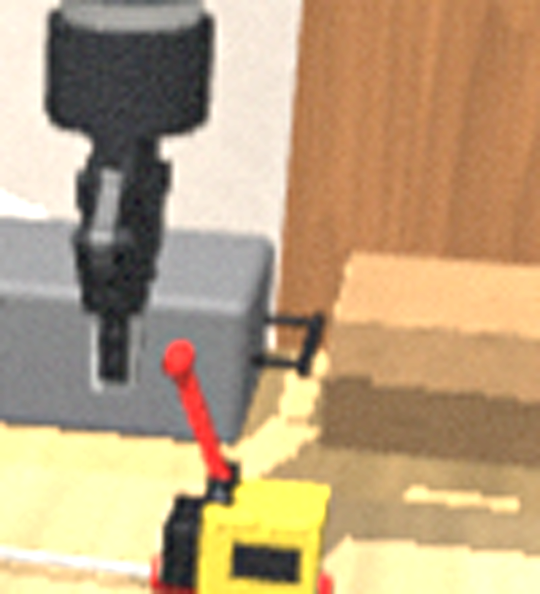

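View pics/top24z.png

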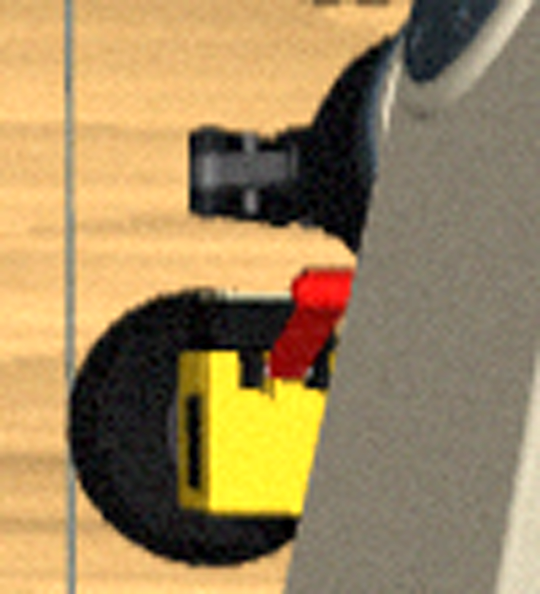

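Emit:
jog_arm --series '[[[-0.9,0,0,0,0,0,0],[-1.7,0,0,0,0,0,0],[-2.4,0,0,0,0,0,0],[-3.1,0,0,0,0,0,0],[-3.8,0,0,0,0,0,0]]]'

```text
clock: 22.15
eef_pos: [501.3, -229.6, 149.9]
tcp_rot: [-3.141, -0.0, 0.001]
contact_force: [1.0, -0.4, 0.3]
opening: 0.003
```

Emit:
jog_arm --series '[[[-0.8,0,0,0,0,0,0],[-1.6,0,0,0,0,0,0],[-2.4,0,0,0,0,0,0],[-3.2,0,0,0,0,0,0]]]'

```text
clock: 22.65
eef_pos: [469.1, -229.5, 149.6]
tcp_rot: [-3.141, 0.0, 0.001]
contact_force: [1.0, -0.4, -0.2]
opening: 0.003
```

```bash
python3 -c "
from h import *
go([463,-228.5,147],0,0)
shot('side',25,290,70,100,110,5.4,1.7)
"
```

```text
t 22.65 pos [ 469.1 -229.5  149.6] rpy [-1.8e+02  0.0e+00  1.0e-01] F [ 1.  -0.4 -0.2] op 0.003
shift cm [-0.61 -0.1   0.26] turn deg [-0.   0.   0.1] dist 6.7
```

View pics/side25z.png

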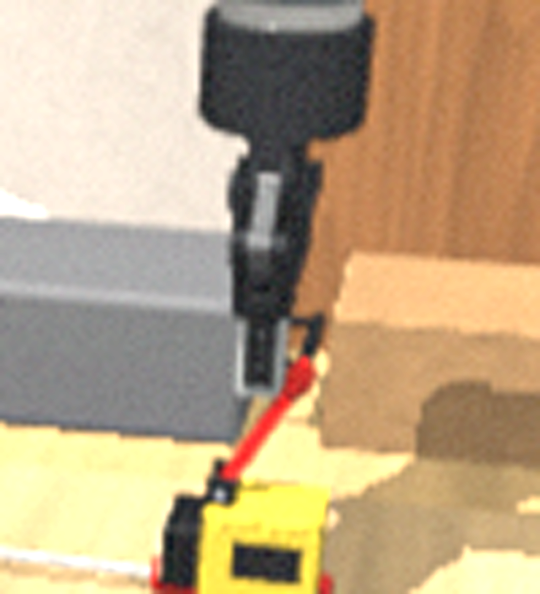

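Emit:
jog_arm --series '[[[0.2,0,-2.0,0,0,0,0],[-2,0,-2.2,0,0,0,0],[-3.6,-0.05,-1.8,0,0,0,0],[-3.8,-0.05,-0.9,0,0,0,0],[-3.8,-0.05,0.1,0,0,0,0]]]'

```text
clock: 23.32
eef_pos: [431.7, -229.1, 147.8]
tcp_rot: [-3.141, 0.0, 0.001]
contact_force: [-1.8, -0.4, 0.2]
opening: 0.002
```

Emit:
jog_arm --series '[[[-0.1,0,0.7,0,0,0,0],[-0.2,0,1.4,0,0,0,0],[-0.2,0,2.0,0,0,0,0]]]'

```text
clock: 23.7
eef_pos: [429.7, -229.0, 128.0]
tcp_rot: [-3.141, 0.0, 0.001]
contact_force: [-0.4, -0.1, 0.1]
opening: 0.002
```

```bash
python3 -c "
from h import *
go([431,-229,111],0,0)
shot('side',26,290,70,100,110,5.4,1.7)
"
```

```text
t 23.7 pos [ 429.7 -229.   128. ] rpy [-1.8e+02  0.0e+00  1.0e-01] F [-0.4 -0.1  0.1] op 0.002
shift cm [ 0.13 -0.    1.7 ] turn deg [-0.   0.   0.1] dist 17.1
```

View pics/side26z.png

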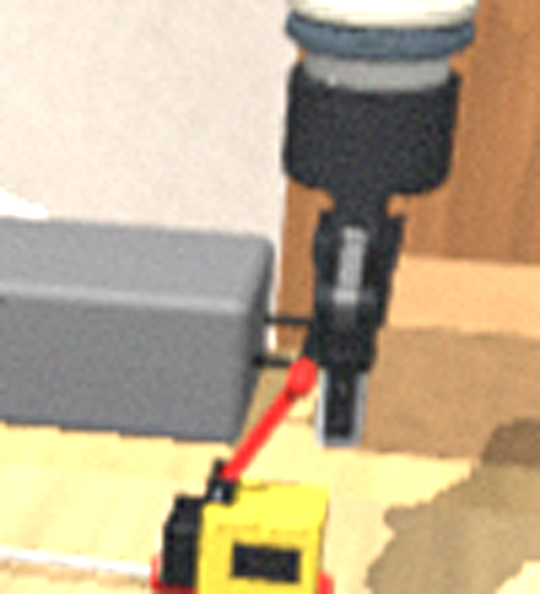

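Emit:
jog_arm --series '[[[-0.3,0,-3,0,0,0,0],[-0.3,0,-6.3,0,0,0,0],[1.6,0,-6.6,0,0,0,0],[1.7,0,-6.4,0,0,0,0]]]'

```text
clock: 24.25
eef_pos: [448.2, -229.2, 192.5]
tcp_rot: [3.142, -0.001, 0.002]
contact_force: [0.6, 0.6, 0.7]
opening: 0.001
```

```bash
python3 -c "
from h import *
go([445,-229,165],0,0)
shot('side',27,290,70,100,110,5.4,1.7)
"
```

```text
t 24.25 pos [ 448.2 -229.2  192.5] rpy [ 1.8e+02 -1.0e-01  1.0e-01] F [0.6 0.6 0.7] op 0.001
shift cm [-0.32 -0.03  2.75] turn deg [ 0.  -0.1  0.1] dist 27.7
```

View pics/side27z.png

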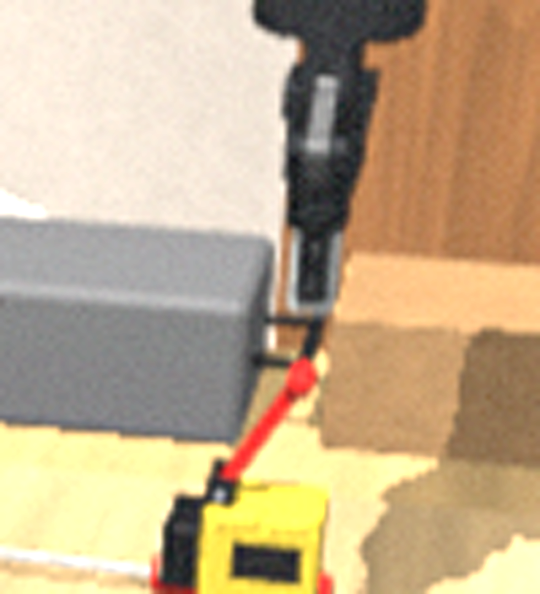

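Emit:
jog_arm --series '[[[1.4,0,1.2,0,0,0,0],[1.3,0,2.6,0,0,0,0],[0.5,0,3.5,0,0,0,0],[-0.1,0,4.0,0,0,0,0],[-0.6,0,4.45,0,0,0,0]]]'

```text
clock: 24.92
eef_pos: [440.0, -229.1, 147.9]
tcp_rot: [-3.141, 0.0, 0.001]
contact_force: [1.4, 1.0, 1.6]
opening: 0.007
```

```bash
python3 -c "
from h import *
go([437.5,-229,143.5],0,0)
shot('side',28,290,70,100,110,5.4,1.7)
"
```

```text
t 24.93 pos [ 440.  -229.1  147.9] rpy [-180.    0.    0.] F [1.4 1.  1.6] op 0.007
shift cm [-0.25 -0.01  0.44] turn deg [-0.  0.  0.] dist 5.0
```

View pics/side28z.png

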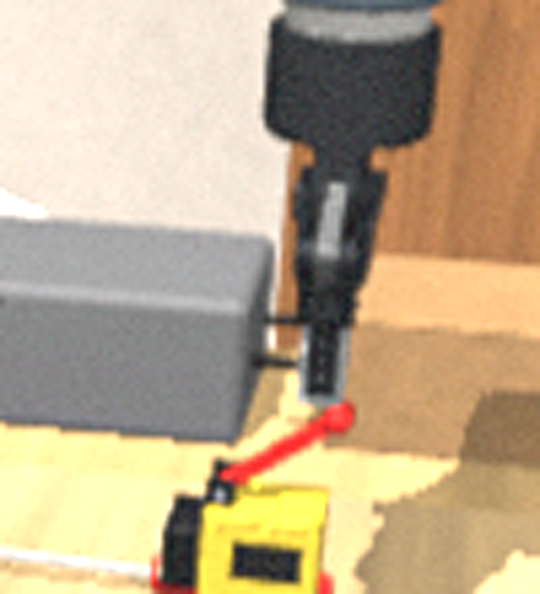

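Emit:
jog_arm --series '[[[-0.6,0,0.8,0,0,0,0],[-1.0,0,1.5,0,0,0,0],[-1.3,0,2.1,0,0,0,0],[-1.5,0,2.7,0,0,0,0]]]'

```text
clock: 25.48
eef_pos: [425.5, -229.1, 120.7]
tcp_rot: [-3.141, 0.0, 0.001]
contact_force: [0.5, -0.2, 1.2]
opening: -0.001
```

Emit:
jog_arm --series '[[[0,0,0.3,0,0,0,0],[0,0,0.6,0,0,0,0]]]'

```text
clock: 25.72
eef_pos: [425.8, -229.1, 115.0]
tcp_rot: [-3.141, -0.0, 0.001]
contact_force: [-0.1, 0.2, 0.3]
opening: -0.002
```

```bash
python3 -c "
from h import *
go([424,-229,104],0,0)
shot('side',29,290,90,100,110,5.4,1.7)
"
```

```text
t 25.73 pos [ 425.8 -229.1  115. ] rpy [-1.8e+02 -0.0e+00  1.0e-01] F [-0.1  0.2  0.3] op -0.002
shift cm [-0.18 -0.01  1.1 ] turn deg [-0.  -0.   0.1] dist 11.1
```

View pics/side29z.png

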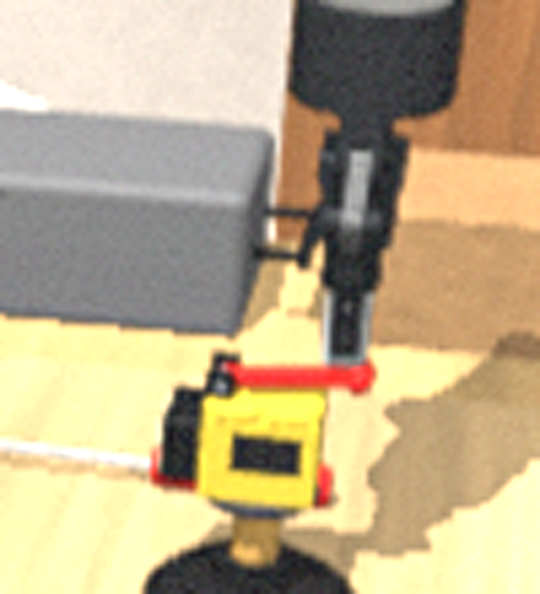

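Light still upright, handle nearly down. Pressing on in small steps, watching the force.

Emit:
jog_arm --series '[[[0,0,0.2,0,0,0,0],[0,0,0.4,0,0,0,0]]]'

```text
clock: 26.02
eef_pos: [425.8, -229.1, 111.1]
tcp_rot: [-3.141, -0.0, 0.001]
contact_force: [-0.3, -0.3, 0.7]
opening: 0.001
```

Emit:
jog_arm --series '[[[0,0,0.15,0,0,0,0],[0,0,0.3,0,0,0,0]]]'

```text
clock: 26.28
eef_pos: [425.7, -229.1, 108.1]
tcp_rot: [-3.141, 0.0, 0.001]
contact_force: [-0.8, 0.3, 0.6]
opening: -0.001
```

Emit:
jog_arm --series '[[[0,0,0.1,0,0,0,0],[0,0,0.2,0,0,0,0]]]'

```text
clock: 26.52
eef_pos: [425.7, -229.2, 106.4]
tcp_rot: [-3.141, 0.0, 0.001]
contact_force: [-3.0, 0.6, 6.4]
opening: 0.0
```

```bash
python3 -c "
from h import *
go([424,-229,104],0,0)
shot('side',30,290,90,100,110,5.4,1.7)
"
```

```text
t 26.52 pos [ 425.7 -229.2  106.4] rpy [-1.8e+02  0.0e+00  1.0e-01] F [-3.   0.6  6.4] op 0.0
shift cm [-0.17 -0.02  0.24] turn deg [-0.   0.   0.1] dist 2.9
```

View pics/side30z.png

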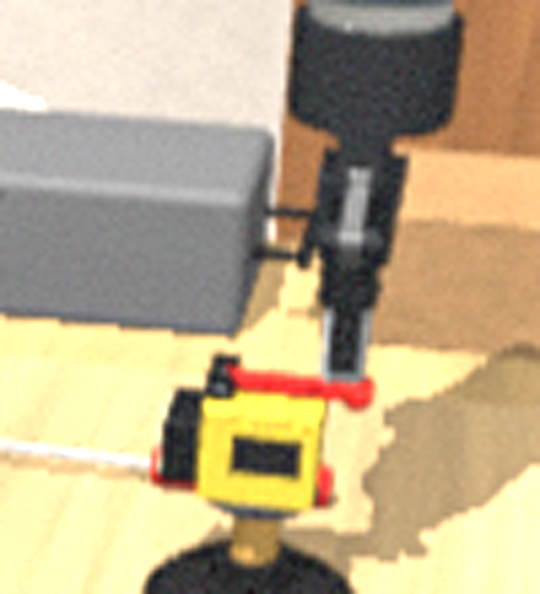

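```bash
python3 -c "
from h import *
O=np.array([461,-228.6,69.5])
f=lambda p:((p-np.array([290,90])+.5)*5.4-.5).round(1)
print('hinge',f(proj('side',O+[22,0,54])))
for th in(0,.05,.1,.2): print(th,f(proj('side',O+[22-66*np.cos(th),0,54+66*np.sin(th)])))
print('corners',[f(proj('side',O+c)) for c in([28,25,0],[-28,25,0],[28,25,48],[-28,25,48])])
"
```

```text
hinge [221.1 386.2]
0 [357.1 399.8]
0.05 [357.6 393.5]
0.1 [357.8 387.1]
0.2 [357.  374.4]
corners [array([194.9, 506.1]), array([309.1, 518.7]), array([201.1, 416.5]), array([318. , 428.5])]
```

Emit:
jog_arm --series '[[[0,0,0.08,0,0,0,0],[0,0,0.08,0,0,0,0]]]'

```text
clock: 26.82
eef_pos: [425.7, -229.2, 105.9]
tcp_rot: [-3.141, 0.0, 0.001]
contact_force: [-3.5, 0.7, 8.9]
opening: -0.001
```

Emit:
jog_arm --series '[[[0,0,-0.5,0,0,0,0],[0,0,-3,0,0,0,0],[-4,0,-7,0,0,0,0],[-9,0,-9,0,0,0,0],[-9,0,-9,0,0,0,0]]]'

```text
clock: 27.45
eef_pos: [333.9, -229.2, 196.7]
tcp_rot: [3.141, -0.001, -0.0]
contact_force: [1.1, -0.3, -0.4]
opening: 0.001
```

```bash
python3 -c "
from h import *
go([424,-229,104],0,0)
shot('side',31,290,90,100,110,5.4,1.7)
shot('top',31,350,180,100,110,5.4,2)
"
```

```text
t 27.45 pos [ 333.9 -229.2  196.7] rpy [ 1.799e+02 -1.000e-01 -0.000e+00] F [ 1.1 -0.3 -0.4] op 0.001
shift cm [ 9.   -0.04  9.28] turn deg [ 0.1 -0.1 -0. ] dist 129.3
```

View pics/side31z.png

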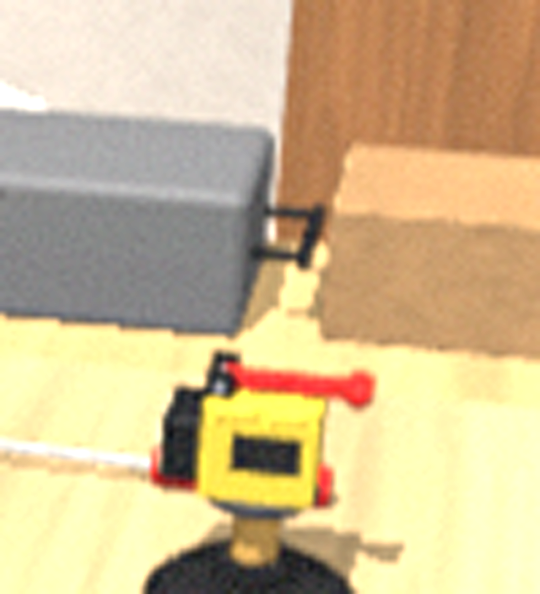

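View pics/top31z.png

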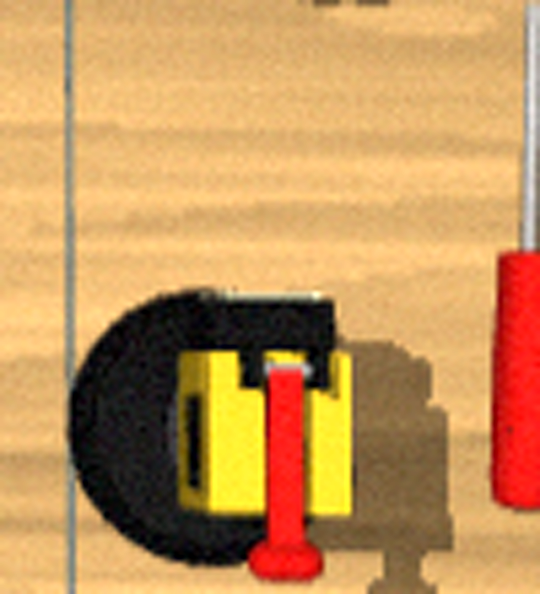

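```bash
python3 -c "
from h import *
a=cv2.imread('pics/top0.png').astype(int);b=cv2.imread('pics/top31.png').astype(int)
d=np.abs(a-b).max(2)
for n,(x,y) in dict(key=(285,212),brace=(271,255),pot=(192,162),gauge=(265,148),driver=(447,235),wrench=(115,225)).items(): print(n,(d[y-25:y+25,x-20:x+20]>60).sum())
print(r.sense()['contact_force']); r.sign_off()
"
```

```text
key 0
brace 0
pot 0
gauge 0
driver 0
wrench 0
[-0.43483354 -0.65460703  0.60489403]
the job is handed in; nothing more can be done
```

The light is mounted on the ball with its handle folded down. The job was handed in at about 27.5 s, and the hand-in reported no verdict.

**What I did**
- **Raising the handle:** I pinched the crossbar and raised the handle to about 1.4 rad. I then pushed it with the shut fingers to about 1.95 rad.
- **Mounting:** I gripped the body with the tool tilted 20°, carried the light over the foot and lowered it. The plungers snapped past the ball, and I stopped at about 5 N upward on the tool, which is roughly 11 N onto the collar. I then let go.
- **Locking:** I folded the handle with the shut fingers, pressing at 9 N at most, and backed off.

**Last checks**
- **Light:** In both views it stands upright on the collar and on the foot. The final pictures were read by eye against the predicted positions.
- **Handle:** Its crossbar sits within about 0.03 rad of where angle 0 should appear.
- **Bystanders:** None of the six shows any change in the top view.
- **Robot:** It is clear of everything, with contact force about zero.

**What disagreed or went wrong**
- **Sliding light:** During the pinched raise, the light slid about 35 mm across the panel. The tool force peaked at 26.5 N, just over the 25 N advised. The light showed no tilt afterwards.
- **Missed press:** My first try at pressing the handle down missed the crossbar and was repeated.
- **Camera heights:** The side camera read about 4–6 mm too high.
- **Fingertips:** They appeared 20–30 mm behind the reported TCP, so I set finger heights from the pictures.

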